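# Free the pawl of a pillar press with its bar and let the load down

### The job

The heavy carriage of the pillar press hangs by its ratchet pawl above two stacked boards: take the release bar by its wooden handle, put the end of its steel rod under the pawl's red lifting tab, feel it up until the pawl comes free of the toothed rail, then keep the tab lifted lightly and follow it down while the carriage sinks on its oil brake until the platen lies on the boards. Let the brake carry the load, for the tab bends if the bar bears on it with more than 8 N. Then take the bar away so that the pawl drops back and lay it flat on the worktop clear of the press, touching the press with the bar only and leaving the boards, glue bottle, tape measure and try square where they are.

Things in the scene. Friction and masses are not known exactly. Their poses are not given: they have to be found in the camera images.
- press: Grey pillar press on the worktop. Origin on the worktop under the platen's middle, z up; foot x -75 to 75, y -130 to 70 mm; pillar with cap to z 275 mm at y -88 mm; carriage with iron platen (x -70 to 70, y -30 to 30 mm) slides on it, 13 to 48 mm above the boards at the start, 10 to 15 N heavy. Toothed rail in front of the pillar (x -46 to -37, y -96 to -74 mm), on the side facing the robot (-x).
- tab_foot (a point): Point on the worktop plumb below the middle of the front edge of the pawl's red lifting tab; axes as the press. The flat underside of the tab, 20 mm wide (y), reaches from here 30 mm back (+x), lip 6 mm thick. Height not measured: 167 to 199 mm above this point at the start; it sinks with the carriage, to 159 to 164 mm (held clear) when the platen is on the boards. Free space under and before it down to the platen's top, 60 mm lower.
- rail_foot (a point): Foot of the steel toothed rail, on its centre line (press x -41, y -88 mm, worktop level). The red pawl on the carriage catches its teeth, 5 mm apart. Raising the tab takes 2 to 6 N for 7 mm (jammed by the load), then the pawl is clear and it takes 1 N; 3 mm more is its stop, where it loads the bar with the carriage. Clear, the carriage sinks at 5 to 9 mm/s, tab and all. Let down early, it catches the next tooth.
- release_bar: Release bar of the press, lying on the worktop right of it: steel rod, 9 mm round with a blunt end, in an eight-sided wooden handle 22 mm thick. Origin: under the middle of the handle, z up; axis of handle and rod at z 11 mm. Along its own x: handle from -45 to 41 mm, brass ferrule 16 mm thick to 52 mm, bare rod to the end at 135 mm. 0.12 kg.
- lower_board: Reddish hardwood board 55 x 190 x 22 mm, lying on the press bed (z 22 mm), long side along press x. Origin: middle of its underside, long axis its own y.
- upper_board: Reddish hardwood board 45 x 170 x 20 mm, lying on the lower board under the platen. Origin: middle of its underside, long axis its own y.
- glue_bottle: Yellow glue bottle with red nozzle, 63 mm across, 188 mm tall, standing left of the press. Origin: middle of its underside. A bystander.
- tape_measure: Yellow tape measure 36 x 78 x 63 mm, standing right of the press. Origin: middle of its underside. A bystander.
- try_square: Try square, 115 x 192 x 17 mm, lying flat in front of the press. Origin: middle of its underside. A bystander.
Mind the look-alikes: they are no part of the job. Leave any black or blue look-alike of the release_bar alone.

How it is judged:
By the outcome, as a careful person would: the job done as asked, in the order asked, and still so for the second after the job is handed in, with the robot touching nothing.
It also fails if it takes over 72 s, if anything falls off the work surface, if the arm or the gripper's body presses on something with over 40 N, if the wrist force passes 120 N, or if a joint passes its speed limit or range.

### The arm

A 7-joint arm with a two-finger parallel gripper is mounted at the origin on a cart in front of the work surface, level with it; the furniture and walls round the work are solid. World frame = base frame: x ahead of the robot, y to its left, z up, the work surface at z = 0. Lengths are in m, angles in rad, forces in N, time in s.
With the tool pointing down it reaches from about 0.4 to 0.85 m from the base axis. Payload 10.4 kg.
Tool frame: the origin (TCP) lies at the very end of the fingers, on their centre line; the grasp point (between the pads) lies r.grip_depth behind it (r.grip_depth is the distance from the TCP to the grasp point, in m); y points along the fingers, z is the direction in which the jaws open and shut, and the axes are right-handed (so a half turn about y gives the same grasp; the last joint's range is limited). The gripper opens to 87 mm and grips with 3 to 60 N. Pads are 19 mm wide; open, the fingers measure 117 mm over their backs; the gripper's body (75 mm by 190 mm) begins 51 mm behind the grasp point.
Start: joints at [-1.21, 0.332, -0.065, 1.46, 0.022, 1.35, -0.088], TCP at [0.234, 0.58, 0.202] pointing down, gripper open.
Joint ranges: [-2.6, 2.6], [-0.5, 2.12], [-1.47, 1.34], [0.16, 2.42], [-1.27, 4.41], [0.06, 2.06], [-2.6, 2.6]. Speed limits (rad/s): [2.22, 2.22, 2.79, 2.79, 3.14, 3.14, 3.14].

### API

Orientations are given as a unit quaternion [x, y, z, w].
In Python, from bench import r gives the robot as it stands.
- The arm moves only by the shell command python3 -m jog 'ROWS' [OPENING] [FORCE]. ROWS is JSON, a list of rows, each a list of 6 numbers: the shift along the tool's x, y, z in m, then the turn, a rotation vector about the tool's x, y, z in degrees. A call has 1 to 12 rows; each row shifts and turns the pose as measured when the row begins, along the tool's axes as they then stand; what a row does not reach is not made up. A row lasts 1/12 s, in which the tool goes at most 41.7 mm and 7.16 degrees, less where a joint would pass 70% of its speed; a pose out of reach is approached as far as the arm can. A call with a gripper value outside its range is refused whole. OPENING is the opening, from -1 (shut) to 1 (fully open), so that 0 is half open, set as the call begins (- or left out, the last holds). The fingers move at their own pace and stop on an object; FORCE is the grip in N (left out, the last holds). Time passes only in rows, so rows that do not move let the fingers close. It gives the time, the measured TCP pose, the force and the opening at its end, in the units of the state.
- r.read_state(): the state, without advancing time (a new reading comes with each control period).
- r.camera(name): name is "side" or "top" or "wrist"; returns a dict with "image" (400x640x3 uint8, red, green, blue), "range_z" (400x640 float32, m along the optical axis (not along the pixel's ray), 0 where there is no reading), "K" (3x3 intrinsics, pixels), "R" (3x3) and "t" (3): a world point X has camera coordinates R X + t. Camera axes: x right, y down, z forward; pixel columns grow to the right and rows downward; lengths in m; the calibration is good to about 2 mm. A picture is of the moment at which its call begins.
- r.close_job(): hands the job in, once; it reports no verdict.
The state is a dict: "time": time; "joint_positions": joint angles; "joint_vel": joint speeds; "joint_torque": joint torques, N m; "ee_pos": TCP position; "eef_rot": TCP orientation; "ft_force": force on the tool from outside, world axes, zero at the start; "torque": the same for the moment, N m; "width": finger opening in m.
Only numpy, scipy, OpenCV 4.12 (cv2) and the standard library are available. Lean on these libraries where they do the work, as an engineer would, in place of code of your own. Each camera call takes 0.05 s, during which the arm holds its last target. There are 200 camera calls.

## Working session

There is one attempt and no reset: what is moved stays moved. The work goes in short steps, Python scripts to look and compute and a shell command to move; the robot and the scene stay as the last step left them, time stands still between calls to the robot, and variables do not carry over. Pictures are saved under pics/ and viewed, about 8 in all and at most 12, crops included, and the job is handed in when it is done.

```bash
ls; mkdir -p pics; python3 - <<'E'
from bench import r
import cv2,numpy as np,pickle
s=r.read_state();print({k:np.round(v,3).tolist() for k,v in s.items()},r.grip_depth)
for n in("top","side"):
    c=r.camera(n);pickle.dump(c,open(n+'.pkl','wb'));cv2.imwrite(f'pics/{n}0.png',c['image'][:,:,::-1]);print(n,c['K'].tolist(),np.round(c['R'],3).tolist(),c['t'], -c['R'].T@c['t'])
E
```

```text
pics
{'time': 0.0, 'joint_positions': [-1.21, 0.333, -0.065, 1.461, 0.022, 1.35, -0.089], 'joint_vel': [0.001, 0.0, -0.001, 0.001, 0.0, 0.002, 0.002], 'joint_torque': [0.001, -62.326, 0.025, -38.99, -0.061, 0.04, 0.0], 'ee_pos': [0.234, 0.579, 0.201], 'eef_rot': [0.695, -0.135, 0.135, -0.694], 'ft_force': [0.234, 0.044, -0.255], 'torque': [0.005, -0.013, 0.017], 'width': 0.087} 0.0187
top [[417.9760850610501, 0.0, 316.07075641951303], [0.0, 417.9760850610501, 199.14123362975891], [0.0, 0.0, 1.0]] [[-0.021, -1.0, -0.015], [-0.993, 0.022, -0.114], [0.114, 0.013, -0.993]] [-0.08872496  0.62412467  1.27259622] [ 0.47274022 -0.11889445  1.33389867]
side [[384.3406687229363, 0.0, 318.56669233264796], [0.0, 384.3406687229363, 202.93035615198053], [0.0, 0.0, 1.0]] [[-1.0, -0.006, -0.0], [-0.003, 0.571, -0.821], [0.005, -0.821, -0.571]] [0.61662481 0.10310862 0.97927794] [0.61219487 0.74837791 0.64419777]
```

View pics/top0.png

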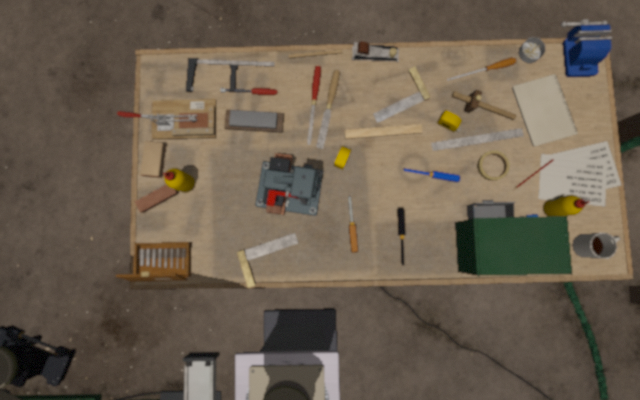

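View pics/side0.png

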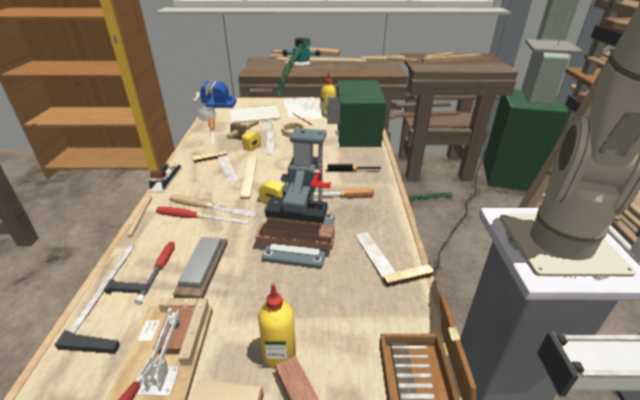

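```bash
python3 - <<'E'
import pickle,cv2,numpy as np
t=pickle.load(open('top.pkl','rb'))['image'][140:265,235:375,::-1]
s=pickle.load(open('side.pkl','rb'))['image'][115:275,240:390,::-1]
a=cv2.resize(t,None,fx=2.8,fy=2.8,interpolation=cv2.INTER_CUBIC);b=cv2.resize(s,None,fx=2.6,fy=2.6,interpolation=cv2.INTER_CUBIC)
h=max(a.shape[0],b.shape[0]);p=lambda i:cv2.copyMakeBorder(i,0,h-i.shape[0],0,0,cv2.BORDER_CONSTANT)
cv2.imwrite('pics/crop.png',np.hstack([p(a),p(b)]))
E
```

```text
(no output)
```

View pics/crop.png

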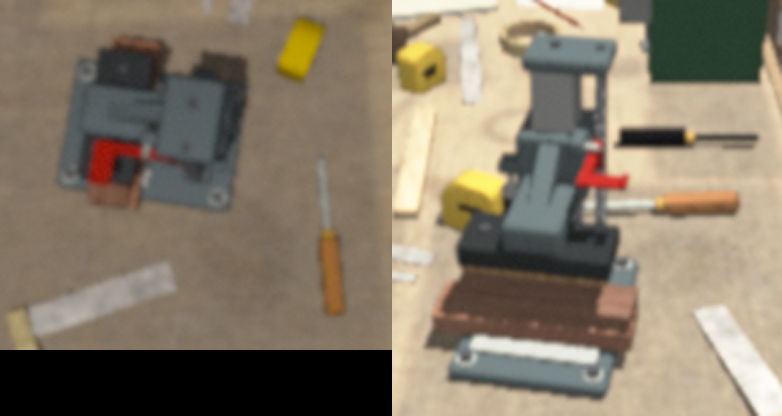

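```bash
cat > h.py <<'E'
import numpy as np,cv2
def cloud(c):
    v,u=np.mgrid[:400,:640];z=c['range_z'];K=c['K']
    P=np.stack([(u-K[0,2])/K[0,0]*z,(v-K[1,2])/K[1,1]*z,z],-1)
    return (P-c['t'])@c['R']
def onplane(c,u,v,h):
    d=c['R'].T@np.linalg.solve(c['K'],[u,v,1]);o=-c['R'].T@c['t'];return o+d*(h-o[2])/d[2]
def red(c):
    h=cv2.cvtColor(c['image'],cv2.COLOR_RGB2HSV);return ((h[...,0]<6)|(h[...,0]>174))&(h[...,1]>170)&(h[...,2]>90)
E
python3 - <<'E'
import pickle;from h import *
np.set_printoptions(precision=3,suppress=True,linewidth=160)
t=pickle.load(open('top.pkl','rb'));s=pickle.load(open('side.pkl','rb'))
for n,c,(a,b,d,e) in(('top',t,(185,215,255,310)),('side',s,(160,200,300,340))):
    P=cloud(c);m=np.zeros((400,640),bool);m[a:b,d:e]=red(c)[a:b,d:e]
    v,u=np.where(m);print(n,len(v),u.min(),u.max(),v.min(),v.max())
    for vv in range(v.min(),v.max()+1):
        us=u[v==vv]
        if len(us): print(vv,us.min(),us.max(),P[vv,us.min()],P[vv,us.max()],P[vv,us[len(us)//2]])
# foot/cap
P=cloud(t)
H=P[150:220,250:330,2];
for lo,hi in((.012,.032),(.24,.30)):
    m=((H>lo)&(H<hi)).astype(np.uint8);n,l,st,_=cv2.connectedComponentsWithStats(m);k=1+st[1:,4].argmax()
    q=P[150:220,250:330][l==k];rc=cv2.minAreaRect(q[:,:2].astype(np.float32));print(lo,len(q),rc,np.median(q[:,2]))
for nm,(u,v) in dict(b1=(85,70),b2=(70,178),b3=(218,198)).items(): print(nm,onplane(t,235+u/2.8,140+v/2.8,.022))
# bar
hsv=cv2.cvtColor(t['image'],cv2.COLOR_RGB2HSV);m=np.zeros((400,640),np.uint8)
m[190:260,335:370]=((hsv[...,1]>150)&(hsv[...,2]>90)&(hsv[...,0]<20))[190:260,335:370]
v,u=np.where(m);q=np.array([onplane(t,a,b,.011)[:2] for a,b in zip(u,v)],np.float32);print('handle',len(q),cv2.minAreaRect(q),q.mean(0),q.min(0),q.max(0))
for u,v in((323,158),(327,232),(335,312)):print(onplane(t,235+u/2.8,140+v/2.8,.011))
E
```

```text
top 157 267 284 190 205
190 269 275 [0.642 0.034 0.123] [0.641 0.016 0.126] [0.642 0.025 0.125]
191 269 280 [0.63  0.026 0.186] [0.638 0.001 0.126] [0.629 0.008 0.193]
192 269 284 [0.627 0.025 0.194] [ 0.634 -0.01   0.128] [0.627 0.004 0.184]
193 269 284 [0.624 0.026 0.19 ] [ 0.624 -0.016  0.185] [0.624 0.004 0.187]
194 268 284 [0.63  0.037 0.124] [ 0.621 -0.016  0.187] [0.621 0.006 0.188]
195 268 284 [0.627 0.037 0.125] [ 0.618 -0.016  0.187] [0.619 0.009 0.187]
196 268 275 [0.624 0.037 0.123] [0.616 0.009 0.187] [0.616 0.017 0.191]
197 268 275 [0.613 0.028 0.191] [0.613 0.009 0.19 ] [0.613 0.018 0.188]
198 268 275 [0.611 0.029 0.187] [0.61  0.009 0.188] [0.61  0.017 0.189]
199 268 274 [0.608 0.029 0.188] [0.607 0.012 0.192] [0.608 0.021 0.185]
200 267 274 [0.613 0.04  0.121] [0.605 0.012 0.187] [0.605 0.02  0.189]
201 267 274 [0.61  0.04  0.123] [0.602 0.012 0.188] [0.602 0.02  0.188]
202 267 274 [0.606 0.039 0.127] [0.599 0.012 0.189] [0.599 0.02  0.19 ]
203 267 274 [0.597 0.032 0.186] [0.596 0.012 0.187] [0.596 0.02  0.192]
204 267 273 [0.594 0.032 0.188] [0.594 0.015 0.189] [0.5
[... 978 characters left out ...]
23 0.188] [0.593 0.03  0.192] [0.613 0.027 0.19 ]
186 312 328 [0.631 0.024 0.186] [0.596 0.029 0.189] [0.609 0.029 0.19 ]
0.012 461 ((0.653240442276001, -0.06526581943035126), (0.10198143869638443, 0.1492372453212738), 79.87432098388672) 0.015511778472350418
0.24 647 ((0.6396021842956543, -0.07226479798555374), (0.05576592683792114, 0.07854675501585007), 80.0877456665039) 0.27001082254675585
b1 [0.737 0.058 0.022]
b2 [0.613 0.076 0.022]
b3 [ 0.587 -0.091  0.022]
handle 143 ((0.5021450519561768, -0.215225949883461), (0.08800534158945084, 0.01642950065433979), 2.605534076690674) [ 0.501 -0.215] [ 0.458 -0.224] [ 0.546 -0.207]
[ 0.631 -0.211  0.011]
[ 0.547 -0.213  0.011]
[ 0.457 -0.219  0.011]
```

```bash
cat >> h.py <<'E'
from scipy.spatial.transform import Rotation as Ro
def need(st,pos,yaw,pitch=0):
    """tool-frame shift [mm] now, and rotvec [deg]; fingers down, jaw axis perpendicular to bar yaw (deg); best of the half turn"""
    R=Ro.from_quat(st['eef_rot']);d=R.inv().apply(np.array(pos)-st['ee_pos'])
    best=None
    for k in(0,180):
        # x_tool along bar (k=0) , y down, z = x cross y
        a=np.radians(yaw+k);x=np.array([np.cos(a),np.sin(a),0]);y=np.array([0,0,-1.]);z=np.cross(x,y)
        T=Ro.from_matrix(np.c_[x,y,z])
        v=(R.inv()*T).as_rotvec(degrees=True)
        if best is None or np.linalg.norm(v)<np.linalg.norm(best):best=v
    print('shift mm',np.round(d*1000,1),'rot',np.round(best,1),'axes\n',np.round(R.as_matrix(),3))
E
python3 - <<'E'
from bench import r;from h import *
s=r.read_state();need(s,[.45,.18,.25],2.6);need(s,[.532,-.2137,.12],2.6)
E
```

```text
shift mm [ 349.8  -48.2 -289.3] rot [  0.1 -24.6  -0. ] axes
 [[ 0.927 -0.     0.374]
 [-0.374 -0.001  0.927]
 [ 0.    -1.    -0.001]]
shift mm [ 573.3   82.3 -623.5] rot [  0.1 -24.6  -0. ] axes
 [[ 0.927 -0.     0.374]
 [-0.374 -0.001  0.927]
 [ 0.    -1.    -0.001]]
```

```bash
python3 -m jog '[[0.029,-0.004,-0.024,0,0,0],[0.029,-0.004,-0.024,0,0,0],[0.029,-0.004,-0.024,0,0,0],[0.029,-0.004,-0.024,0,0,0],[0.029,-0.004,-0.024,0,0,0],[0.029,-0.004,-0.024,0,0,0],[0.029,-0.004,-0.024,0,0,0],[0.029,-0.004,-0.024,0,0,0],[0.029,-0.004,-0.024,0,0,0],[0.029,-0.004,-0.024,0,0,0],[0.029,-0.004,-0.024,0,0,0],[0.029,-0.004,-0.024,0,0,0]]'
python3 -m jog '[[0,0,0,0,-6,0],[0,0,0,0,-6,0],[0,0,0,0,-6,0],[0,0,0,0,-6,0],[0,0,0,0,0,0]]'
python3 -c "
from bench import r;from h import *
s=r.read_state();print(s['ee_pos']);need(s,[.532,-.2137,.12],2.6)"
```

```text
time: 1.1
ee_pos: [0.4502, 0.1698, 0.2449]
eef_rot: [0.698, -0.132, 0.126, -0.692]
ft_force: [1.6, 1.5, 0.6]
width: 0.0873
time: 1.52
ee_pos: [0.4545, 0.1577, 0.2452]
eef_rot: [0.71, 0.015, -0.021, -0.704]
ft_force: [-0.7, -0.1, -0.5]
width: 0.087
[0.45454326 0.15774109 0.24519306]
shift mm [  59.5  127.3 -374. ] rot [ 0.4  0.3 -0.5] axes
 [[ 0.999 -0.009 -0.051]
 [ 0.051 -0.008  0.999]
 [-0.009 -1.    -0.007]]
```

```bash
python3 -m jog '[[0.006,0.005,-0.037,0,0,0],[0.006,0.005,-0.037,0,0,0],[0.006,0.005,-0.037,0,0,0],[0.006,0.005,-0.037,0,0,0],[0.006,0.005,-0.037,0,0,0],[0.006,0.005,-0.037,0,0,0],[0.006,0.005,-0.037,0,0,0],[0.006,0.01,-0.037,0,0,0],[0.006,0.01,-0.037,0,0,0],[0.006,0.01,-0.03,0,0,0],[0,0,0,0,0,0],[0,0,0,0,0,0]]'
python3 -c "
from bench import r;from h import *
s=r.read_state();print(s['ee_pos']);need(s,[.532,-.2137,.1],2.6)
c=r.camera('wrist');cv2.imwrite('pics/w1.png',c['image'][:,:,::-1])
hsv=cv2.cvtColor(c['image'],cv2.COLOR_RGB2HSV);m=((hsv[...,1]>150)&(hsv[...,2]>90)&(hsv[...,0]<20)).astype(np.uint8)
n,l,st,ce=cv2.connectedComponentsWithStats(m);k=1+st[1:,4].argmax();print(st[k],ce[k])
v,u=np.where(l==k);q=np.array([onplane(c,a,b,.018)[:2] for a,b in zip(u,v)],np.float32);print(cv2.minAreaRect(q),q.min(0),q.max(0))
"
```

```text
time: 2.52
ee_pos: [0.5289, -0.2158, 0.1773]
eef_rot: [0.71, 0.002, -0.01, -0.704]
ft_force: [1.2, 0.4, 0.2]
width: 0.0872
[ 0.52893293 -0.21582002  0.17727971]
shift mm [ 3.9 77.2  2.8] rot [ 0.5 -1.6 -0.6] axes
 [[ 1.    -0.01  -0.017]
 [ 0.017 -0.009  1.   ]
 [-0.011 -1.    -0.009]]
[ 312  101   22   97 1704] [323.35974178 144.7370892 ]
((0.5021893978118896, -0.2182261049747467), (0.09490390121936798, 0.02043624222278595), 1.3936817646026611) [ 0.45465463 -0.2291369 ] [ 0.54962623 -0.20711267]
```

View pics/w1.png

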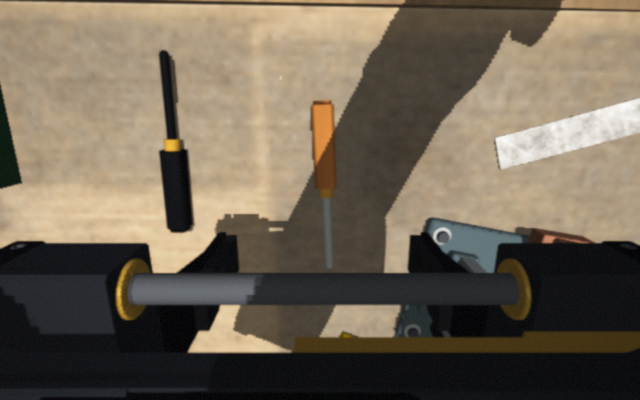

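```bash
python3 -c "
from bench import r;from h import *
c=r.camera('wrist')
for u,v in((321.5,101),(323.4,145),(327,192),(329.3,268)):print(onplane(c,u,v,.015))
s=r.read_state();print(s['ee_pos']);need(s,[.529,-.2165,.003],2.2)
"
```

```text
[ 0.45440688 -0.22018287  0.015     ]
[ 0.49648773 -0.21762389  0.015     ]
[ 0.54463199 -0.21307669  0.015     ]
[ 0.63058825 -0.20882338  0.015     ]
[ 0.52902452 -0.21451755  0.17764687]
shift mm [  1.7 174.6  -0.5] rot [ 0.5 -1.1 -0.6] axes
 [[ 1.    -0.01  -0.02 ]
 [ 0.02  -0.009  1.   ]
 [-0.01  -1.    -0.008]]
```

```bash
python3 -m jog '[[0,0,0,0.5,-2.2,-0.6],[0,0.03,0,0,0,0],[0,0.03,0,0,0,0],[0,0.03,0,0,0,0],[0,0.03,0,0,0,0],[0,0.015,0,0,0,0],[0,0,0,0,0,0]]' 0.2
python3 -c "
from bench import r;from h import *
s=r.read_state();print(s['ee_pos']);need(s,[.529,-.2152,.002],3.4)"
```

```text
time: 3.2
ee_pos: [0.5353, -0.201, 0.0424]
eef_rot: [-0.704, -0.028, 0.02, 0.709]
ft_force: [-0.6, 0.1, -0.6]
width: 0.0539
[ 0.53531081 -0.20099616  0.04240984]
shift mm [ -7.7  40.2 -14. ] rot [-0.4  0.5  0.7] axes
 [[ 0.998  0.012 -0.067]
 [ 0.067  0.007  0.998]
 [ 0.012 -1.     0.006]]
```

```bash
python3 -m jog '[[-0.008,0,-0.014,-0.4,0.5,0.7],[0,0,0,0,0,0],[0,0,0,0,0,0]]'
python3 -c "
from bench import r;from h import *
s=r.read_state();print(s['ee_pos']);need(s,[.529,-.2152,.002],3.4)"
```

```text
time: 3.45
ee_pos: [0.5292, -0.2133, 0.0445]
eef_rot: [0.707, 0.022, -0.021, -0.707]
ft_force: [0.1, 0.0, -0.0]
width: 0.0526
[ 0.5292249  -0.21334857  0.04453908]
shift mm [-0.4 42.5 -1.8] rot [0.  0.1 0. ] axes
 [[ 0.998  0.    -0.061]
 [ 0.061 -0.     0.998]
 [ 0.    -1.    -0.   ]]
```

```bash
python3 -m jog '[[0,0.015,-0.002,0,0,0],[0,0.013,0,0,0,0],[0,0.008,0,0,0,0],[0,0.004,0,0,0,0],[0,0,0,0,0,0]]'
python3 -c "
from bench import r;from h import *
s=r.read_state();print(s['ee_pos']);need(s,[.529,-.2152,.002],3.4)"
```

```text
time: 3.87
ee_pos: [0.5335, -0.2158, 0.0079]
eef_rot: [0.707, 0.025, -0.018, -0.706]
ft_force: [-0.4, 1.0, 0.8]
width: 0.0523
[ 0.5334571  -0.21580415  0.00792888]
shift mm [-4.5  5.9  0.9] rot [0.1 0.1 0.5] axes
 [[ 0.998  0.009 -0.061]
 [ 0.061 -0.001  0.998]
 [ 0.009 -1.    -0.001]]
```

```bash
python3 -m jog '[[-0.005,0.004,0,0,0,0.5],[0,0.002,0,0,0,0],[0,0,0,0,0,0]]'
python3 -m jog '[[0,0,0,0,0,0],[0,0,0,0,0,0],[0,0,0,0,0,0],[0,0,0,0,0,0],[0,0,0,0,0,0],[0,0,0,0,0,0]]' -1 60
python3 -c "
from bench import r;from h import *
s=r.read_state();print(s['ee_pos'],s['width'],s['ft_force']);need(s,[.529,-.2152,.002],3.4)"
```

```text
time: 4.12
ee_pos: [0.5285, -0.2161, 0.0021]
eef_rot: [0.707, 0.022, -0.021, -0.706]
ft_force: [-0.6, 0.2, 0.4]
width: 0.0518
time: 4.62
ee_pos: [0.5291, -0.2163, 0.0031]
eef_rot: [0.707, 0.022, -0.021, -0.706]
ft_force: [0.4, -0.0, -0.5]
width: 0.0198
[ 0.52905313 -0.2163288   0.00308516] 0.019832629466801057 [ 0.4210383  -0.01643581 -0.4664367 ]
shift mm [0.  1.1 1.1] rot [0.1 0.1 0.1] axes
 [[ 0.998  0.002 -0.061]
 [ 0.061 -0.002  0.998]
 [ 0.002 -1.    -0.002]]
```

```bash
python3 -m jog '[[0,-0.01,0,0,0,0],[0,-0.02,0,0,0,0],[0,-0.025,0,0,0,0],[0,-0.03,0,0,0,0],[-0.015,-0.03,0,0,0,0],[-0.025,-0.025,0,0,0,0],[-0.03,-0.015,0,0,0,0],[-0.015,0,0,0,0,0],[0,0,0,0,0,0],[0,0,0,0,0,0]]'
python3 -c "
from bench import r;from h import *
s=r.read_state();print(s['ee_pos'],s['width'],s['ft_force']);need(s,[.45,.045,.162],-9.5)"
```

```text
time: 5.45
ee_pos: [0.4408, -0.2227, 0.1711]
eef_rot: [0.708, 0.022, -0.019, -0.706]
ft_force: [-0.5, 0.2, 0.3]
width: 0.0002
[ 0.44083811 -0.22273532  0.1710853 ] 0.00016955164311059287 [-0.49495247  0.22148661  0.30685448]
shift mm [ 24.8   8.6 266.8] rot [ 0.1 12.9  0.3] axes
 [[ 0.998  0.005 -0.059]
 [ 0.059 -0.002  0.998]
 [ 0.005 -1.    -0.002]]
```

```bash
python3 -c "
from bench import r;from h import *
c=r.camera('wrist');cv2.imwrite('pics/w2.png',c['image'][:,:,::-1])
hsv=cv2.cvtColor(c['image'],cv2.COLOR_RGB2HSV);m=((hsv[...,1]>150)&(hsv[...,2]>90)&(hsv[...,0]<20)).astype(np.uint8)
n,l,st,ce=cv2.connectedComponentsWithStats(m);k=1+st[1:,4].argmax();print(st[k],ce[k])
t=r.camera('top')
hsv=cv2.cvtColor(t['image'],cv2.COLOR_RGB2HSV);m=np.zeros((400,640),np.uint8)
m[190:265,325:390]=((hsv[...,1]>150)&(hsv[...,2]>90)&(hsv[...,0]<20))[190:265,325:390]
v,u=np.where(m);q=np.array([onplane(t,a,b,.011)[:2] for a,b in zip(u,v)],np.float32);print('handle',len(q),cv2.minAreaRect(q),q.mean(0),q.min(0),q.max(0))
"
```

```text
[318 195  16  39 531] [326.07344633 214.99623352]Traceback (most recent call last):
  File "<string>", line 9, in <module>
    v,u=np.where(m);q=np.array([onplane(t,a,b,.011)[:2] for a,b in zip(u,v)],np.float32);print('handle',len(q),cv2.minAreaRect(q),q.mean(0),q.min(0),q.max(0))
                                                                                                               ~~~~~~~~~~~~~~~^^^
cv2.error: OpenCV(4.12.0) /io/opencv/modules/imgproc/src/convhull.cpp:143: error: (-215:Assertion failed) total >= 0 && (depth == CV_32F || depth == CV_32S) in function 'convexHull'
```

View pics/w2.png

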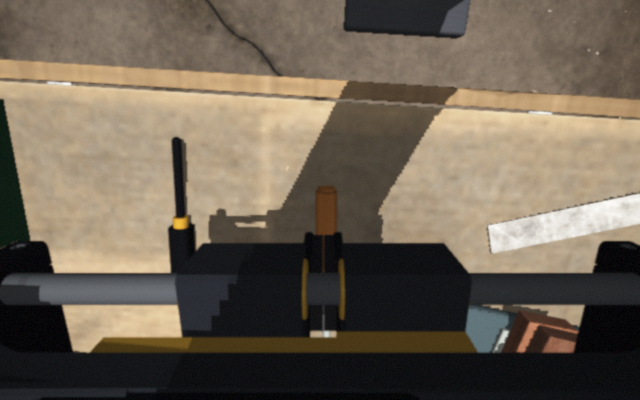

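```bash
python3 -m jog '[[0.022,0,0,0,0,0],[0.022,0,0,0,0,0],[0.022,0,0,0,0,0],[0.022,0,0.002,0,0,0],[0,0,0,0,0,0],[0,0,0,0,0,0],[0,0,0,0,0,0]]' 0.2
python3 -c "
from bench import r;from h import *
c=r.camera('wrist');cv2.imwrite('pics/w3.png',c['image'][:,:,::-1])
hsv=cv2.cvtColor(c['image'],cv2.COLOR_RGB2HSV);m=((hsv[...,1]>150)&(hsv[...,2]>60)&(hsv[...,0]<20)).astype(np.uint8)
n,l,st,ce=cv2.connectedComponentsWithStats(m);k=1+st[1:,4].argmax();print(st[k],ce[k])
v,u=np.where(l==k)
for vv in range(v.min(),v.max(),10): print(vv,u[v==vv].min(),u[v==vv].max(),onplane(c,u[v==vv].mean(),vv,.018))
s=r.read_state();print(s['ee_pos'],s['width'],s['ft_force']);need(s,[.529,-.2152,.035],3.4)"
```

```text
time: 6.13
ee_pos: [0.536, -0.2124, 0.1642]
eef_rot: [0.708, 0.02, -0.025, -0.705]
ft_force: [-0.5, -0.6, 0.3]
width: 0.0392
[ 310   92   23  102 2099] [321.39637923 140.33873273]
92 315 329 [ 0.45475695 -0.21922022  0.018     ]
102 311 332 [ 0.46353964 -0.2191219   0.018     ]
112 310 332 [ 0.47245492 -0.21902209  0.018     ]
122 311 332 [ 0.48144602 -0.21799231  0.018     ]
132 311 332 [ 0.49060492 -0.21741454  0.018     ]
142 311 332 [ 0.49990519 -0.21682785  0.018     ]
152 311 332 [ 0.50935012 -0.21623203  0.018     ]
162 311 332 [ 0.51894313 -0.21562687  0.018     ]
172 311 331 [ 0.52871904 -0.2154947   0.018     ]
182 312 331 [ 0.53858751 -0.21438764  0.018     ]
192 315 328 [ 0.54864624 -0.21375311  0.018     ]
[ 0.53556892 -0.21249446  0.16413815] 0.042997409581157796 [ 0.37735234  0.45047391 -0.07680432]
shift mm [ -5.9 129.2  -1.9] rot [ 0.2  0.3 -0.4] axes
 [[ 0.998 -0.007 -0.064]
 [ 0.064 -0.004  0.998]
 [-0.007 -1.    -0.003]]
```

View pics/w3.png

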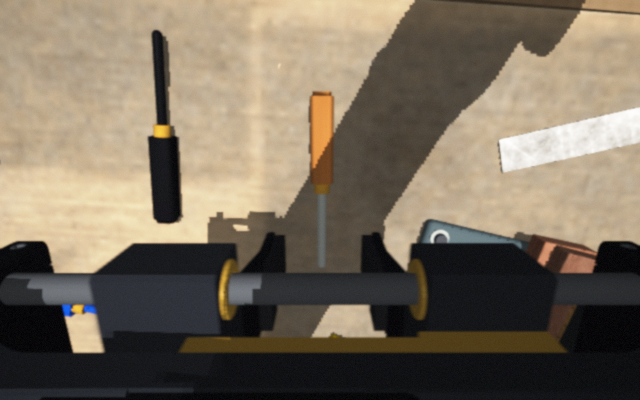

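```bash
python3 -m jog '[[-0.01,0.03,-0.003,0.2,0,-0.4],[0,0.03,0,0,0,0],[0,0.03,0,0,0,0],[0,0.03,0,0,0,0],[0,0,0,0,0,0],[0,0,0,0,0,0]]'
python3 -c "
from bench import r;from h import *
s=r.read_state();print(s['ee_pos'],s['width'],s['ft_force']);need(s,[.525,-.2155,.0],3.4)"
```

```text
time: 6.68
ee_pos: [0.524, -0.2181, 0.0423]
eef_rot: [0.707, 0.023, -0.02, -0.707]
ft_force: [0.8, -0.2, 0.2]
width: 0.0521
[ 0.52402222 -0.21808356  0.0422735 ] 0.052146634508498005 [ 0.76509227 -0.24063301  0.21200644]
shift mm [ 1.  42.3  2.5] rot [0.  0.1 0.2] axes
 [[ 0.998  0.004 -0.061]
 [ 0.061 -0.     0.998]
 [ 0.004 -1.    -0.   ]]
```

```bash
python3 -m jog '[[0,0.015,0.0025,0,0,0],[0,0.012,0,0,0,0],[0,0.008,0,0,0,0],[0,0.005,0,0,0,0],[0,0.002,0,0,0,0],[0,0.001,0,0,0,0]]'
python3 -c "
from bench import r;from h import *
s=r.read_state();print(s['ee_pos'],s['width'],s['ft_force']);need(s,[.525,-.2155,.0],3.4)"
```

```text
time: 7.18
ee_pos: [0.5276, -0.2175, 0.0047]
eef_rot: [0.707, 0.026, -0.017, -0.706]
ft_force: [-0.2, 0.7, -0.4]
width: 0.0521
[ 0.52758441 -0.21748182  0.00470189] 0.052099603686769316 [-0.17015793  0.65555645 -0.38896064]
shift mm [-2.5  4.7  2.1] rot [0.1 0.  0.7] axes
 [[ 0.998  0.012 -0.06 ]
 [ 0.06  -0.001  0.998]
 [ 0.012 -1.    -0.002]]
```

```bash
python3 -m jog '[[-0.002,0.003,0.002,0,0,0.7],[0,0.002,0,0,0,0],[0,0.001,0,0,0,0],[0,0.001,0,0,0,0]]'
python3 -m jog '[[0,0.0005,0,0,0,0],[0,0.0005,0,0,0,0],[0,0.0005,0,0,0,0],[0,0.0005,0,0,0,0],[0,0.0005,0,0,0,0],[0,0.0005,0,0,0,0]]' -1 40
```

```text
time: 7.52
ee_pos: [0.5265, -0.2158, -0.0013]
eef_rot: [0.708, 0.022, -0.021, -0.706]
ft_force: [1.0, 0.3, 1.5]
width: 0.0521
time: 8.02
ee_pos: [0.5267, -0.2158, -0.0043]
eef_rot: [0.708, 0.022, -0.021, -0.706]
ft_force: [-2.0, 1.3, 7.0]
width: 0.0204
```

```bash
python3 -m jog '[[0,-0.001,0,0,0,0],[0,-0.003,0,0,0,0],[0,-0.005,0,0,0,0],[0,-0.005,0,0,0,0],[0,-0.005,0,0,0,0],[0,0,0,0,0,0]]' -1 50
```

```text
time: 8.52
ee_pos: [0.5261, -0.2159, 0.0163]
eef_rot: [0.708, 0.021, -0.021, -0.706]
ft_force: [0.8, -0.1, -1.6]
width: 0.0202
```

```bash
python3 -m jog '[[0,-0.02,0,0,0,0],[0,-0.025,0,0,0,0],[0,-0.03,0,0,0,0],[-0.015,-0.03,0,0,0,0],[-0.025,-0.025,0,0,0,0],[-0.03,-0.01,0,0,0,0],[-0.015,0,0,0,0,0],[0,0,0,0,0,0],[0,0,0,0,0,0]]' -1 60
python3 -c "
from bench import r;from h import *
s=r.read_state();print(s['ee_pos'],s['width'],s['ft_force']);need(s,[.45,.045,.157],-9.5)"
```

```text
time: 9.27
ee_pos: [0.4383, -0.2209, 0.164]
eef_rot: [0.707, 0.022, -0.02, -0.706]
ft_force: [0.6, 1.6, -1.5]
width: 0.0198
[ 0.43830778 -0.22094158  0.16403834] 0.019811341150422296 [ 0.58525038  1.63741035 -1.49521733]
shift mm [ 27.6   6.6 264.8] rot [ 0.1 12.9  0.2] axes
 [[ 0.998  0.003 -0.06 ]
 [ 0.06  -0.002  0.998]
 [ 0.003 -1.    -0.002]]
```

```bash
python3 -m jog '[[0.001,0,0.03,0,0,0],[0.001,0,0.034,0,0,0],[0.001,0,0.034,0,0,0],[0.001,0,0.034,0,0,0],[0.001,0,0.034,0,0,0],[0.001,0,0.034,0,0,0],[0.001,0,0.03,0,0,0],[0.001,0,0.02,0,0,0],[0,0,0,0,6.5,0],[0,0,0,0,6.5,0],[0,0,0,0,0,0],[0,0,0,0,0,0]]'
python3 - <<'E'
from bench import r;from h import *;import pickle
s=r.read_state();print(s['ee_pos'],s['width'],s['ft_force']);need(s,[.45,.045,.157],-9.5)
ims=[]
for n,(a,b,d,e) in dict(top=(170,260,235,325),side=(120,240,270,390)).items():
    c=r.camera(n);pickle.dump(c,open(n+'2.pkl','wb'));ims.append(cv2.resize(c['image'][a:b,d:e,::-1],(400,400),interpolation=cv2.INTER_CUBIC))
cv2.imwrite('pics/c2.png',np.hstack(ims))
E
```

```text
time: 10.27
ee_pos: [0.4352, 0.0454, 0.1596]
eef_rot: [0.707, -0.06, 0.059, -0.703]
ft_force: [0.2, -0.1, -0.3]
width: 0.0199
[0.43519794 0.04543323 0.15956065] 0.01992420883473052 [ 0.24560213 -0.05718854 -0.26364234]
shift mm [14.7  2.5  2.1] rot [ 0.3 -0.2 -0. ] axes
 [[ 0.986 -0.002  0.169]
 [-0.169 -0.005  0.986]
 [-0.001 -1.    -0.006]]
```

View pics/c2.png

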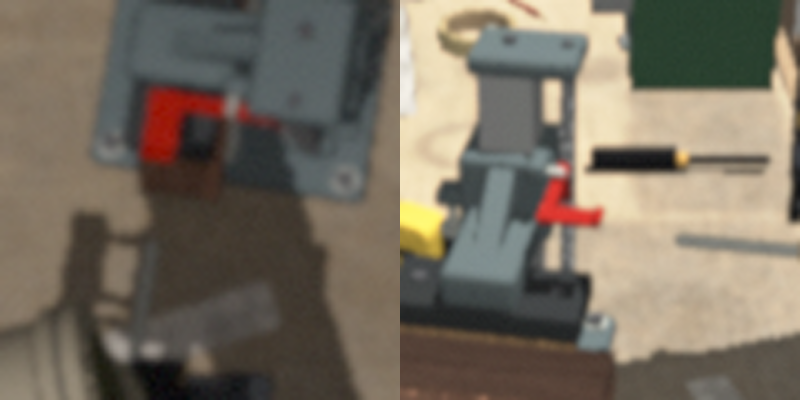

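```bash
cat >> h.py <<'E'
def tri(pts):
    A=np.zeros((3,3));b=np.zeros(3);L=[]
    for c,u,v in pts:
        d=c['R'].T@np.linalg.solve(c['K'],[u,v,1]);d/=np.linalg.norm(d);o=-c['R'].T@c['t'];M=np.eye(3)-np.outer(d,d);A+=M;b+=M@o;L.append((o,d))
    X=np.linalg.solve(A,b);print(X.round(4),'res mm',[round(1e3*np.linalg.norm(np.cross(X-o,d)),1) for o,d in L]);return X
E
python3 - <<'E'
import pickle;from h import *
t=pickle.load(open('top2.pkl','rb'));s=pickle.load(open('side2.pkl','rb'))
g=lambda c,a,b,d,e:cv2.cvtColor(c['image'],cv2.COLOR_RGB2GRAY)[a:b,d:e]
print(g(t,220,240,262,276));print(g(s,188,199,348,368))
tri([(t,268.3,225),(s,354,192)])
tri([(t,270.5,206),(s,330,184.5)]) # tab front-edge middle, top face
P=cloud(s);print(P[190:196,352:368:3].reshape(6,-1).round(3));print(np.nanmedian(cloud(t)[198:205,269:273,2]))
E
```

```text
[[120 119 123 119 111 101  84  70  59  56  59  59  59  59]
 [109 111 111 109  98  85  72  60  59  58  59  58  60  62]
 [ 93  92  95  88  80  69  63  60  60  58  59  60  59  59]
 [ 73  74  73  69  63  58  59  61  58  58  61  57  57  60]
 [ 75  71  67  63  61  59  63  65  62  58  59  55  58  59]
 [ 97  92  90  80  67  65  70  70  64  56  57  58  55  58]
 [112 111 108  96  73  67  72  72  66  61  57  58  58  56]
 [120 118 114  98  79  69  74  72  66  60  59  57  60  57]
 [119 119 115 101  78  69  73  70  62  57  59  58  58  59]
 [119 120 114  97  79  70  73  69  61  60  56  58  59  58]
 [120 118 110  91  73  70  73  68  63  57  55  59  59  60]
 [120 115 102  83  71  73  72  67  61  59  57  56  57  59]
 [120 115  99  78  69  75  74  66  60  59  57  57  59  60]
 [121 115  99  77  70  74  74  66  61  59  57  58  59  60]
 [120 114 100  77  68  71  72  66  61  60  61  57  58  60]
 [114 108  91  73  70  74  70  62  62  62  58  59  57  57]
 [ 97  90  76  68  71  72  67  61  59  59  59  59  58  57]
 [ 75  69  65  67  72  73  66  61  58  60  57  57  58  59]
 [ 73  64  61  66  72  74  67  60  59 
[... 1253 characters left out ...]
01  0.469 -0.248 -0.   ]
 [ 0.542  0.028  0.175  0.536  0.034  0.179  0.529  0.032  0.178  0.522
   0.03   0.177  0.516  0.033  0.179  0.509  0.034  0.18 ]
 [ 0.515 -0.24  -0.002  0.535  0.033  0.176  0.529  0.034  0.177  0.522
   0.033  0.176  0.515  0.032  0.176  0.509  0.034  0.177]
 [ 0.516 -0.235 -0.002  0.535  0.029  0.171  0.529  0.034  0.175  0.522
   0.034  0.175  0.516  0.036  0.176  0.509  0.036  0.176]
 [ 0.516 -0.225  0.     0.507 -0.227 -0.001  0.498 -0.227 -0.001  0.489
  -0.225  0.001  0.515  0.035  0.172  0.509  0.038  0.174]
 [ 0.517 -0.221 -0.001  0.507 -0.225 -0.004  0.612  0.748  0.644  0.489
  -0.222 -0.001  0.48  -0.222 -0.001  0.471 -0.222 -0.001]]
0.18847293201025778
```

```bash
python3 -m jog '[[0,0.005,0,0.3,0,0],[0,0,0,0,0,0],[0,0,0,0,0,0]]'
python3 -c "
from bench import r;from h import *
s=r.read_state();print(s['ee_pos'],s['width'],s['ft_force']);need(s,[.4352+.069,.0454-.0115,.155],-9.5)"
```

```text
time: 10.62
ee_pos: [0.4354, 0.044, 0.1539]
eef_rot: [-0.705, 0.059, -0.059, 0.705]
ft_force: [-0.2, -0.4, -1.3]
width: 0.0198
[0.43539436 0.04402602 0.15393311] 0.01983627232704925 [-0.15426202 -0.36853514 -1.29653554]
shift mm [69.5 -1.1  1.4] rot [-0.  -0.1 -0.1] axes
 [[ 0.986 -0.001  0.166]
 [-0.166  0.     0.986]
 [-0.001 -1.     0.   ]]
```

```bash
python3 -m jog '[[0.012,0,0.001,0,0,0],[0.014,0,0,0,0,0],[0.014,0,0,0,0,0],[0.014,0,0,0,0,0],[0.01,0,0,0,0,0],[0.004,0,0,0,0,0],[0,0,0,0,0,0],[0,0,0,0,0,0]]'
python3 - <<'E'
from bench import r;from h import *;import pickle
s=r.read_state();print(s['ee_pos'],s['width'],s['ft_force']);need(s,[.4352+.069,.0454-.0115,.155],-9.5)
ims=[]
for n,(a,b,d,e) in dict(top=(170,230,250,310),side=(150,220,290,360)).items():
    c=r.camera(n);pickle.dump(c,open(n+'3.pkl','wb'));ims.append(cv2.resize(c['image'][a:b,d:e,::-1],(400,400),interpolation=cv2.INTER_CUBIC))
cv2.imwrite('pics/c3.png',np.hstack(ims))
E
```

```text
time: 11.28
ee_pos: [0.5047, 0.0319, 0.1534]
eef_rot: [-0.705, 0.058, -0.057, 0.705]
ft_force: [-0.6, -0.4, -2.4]
width: 0.02
[0.50470429 0.03190741 0.15336144] 0.020024936234805335 [-0.58816237 -0.39737498 -2.36615096]
shift mm [-0.8 -1.6  1.9] rot [-0.   0.1 -0.1] axes
 [[ 0.987 -0.002  0.163]
 [-0.163  0.001  0.987]
 [-0.002 -1.     0.   ]]
```

View pics/c3.png

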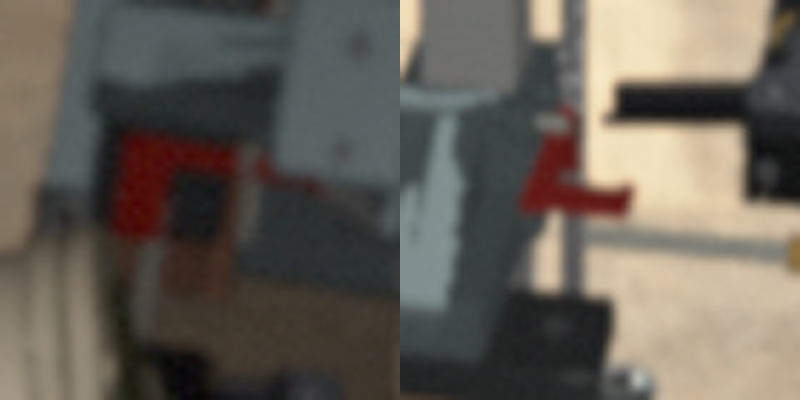

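```bash
python3 -m jog '[[0,0,0.002,0,0,0],[0,-0.002,0,0,0,0],[0,-0.002,0,0,0,0],[0,0,0,0,0,0]]'
for i in 1; do python3 -m jog '[[0,-0.001,0,0,0,0],[0,0,0,0,0,0]]'; python3 -m jog '[[0,-0.001,0,0,0,0],[0,0,0,0,0,0]]'; done
```

```text
time: 11.72
ee_pos: [0.5036, 0.0349, 0.1582]
eef_rot: [-0.704, 0.058, -0.057, 0.705]
ft_force: [0.7, 0.4, -1.6]
width: 0.02
time: 11.88
ee_pos: [0.5035, 0.0351, 0.1596]
eef_rot: [-0.704, 0.058, -0.057, 0.706]
ft_force: [-0.0, 0.3, -2.1]
width: 0.0195
time: 12.05
ee_pos: [0.5035, 0.0351, 0.1608]
eef_rot: [-0.704, 0.058, -0.057, 0.706]
ft_force: [0.6, 0.6, -0.2]
width: 0.0198
```

```bash
for i in 1; do python3 -m jog '[[0,-0.001,-0.001,0,0,0],[0,0,0,0,0,0]]'; python3 -m jog '[[0,-0.001,0,0,0,0],[0,0,0,0,0,0]]'; python3 -m jog '[[0,-0.001,0,0,0,0],[0,0,0,0,0,0]]';done | grep -E "ee_pos|ft"
```

```text
ee_pos: [0.5033, 0.034, 0.1619]
ft_force: [-0.1, 0.0, -1.8]
ee_pos: [0.5033, 0.0339, 0.163]
ft_force: [0.8, 0.4, -1.1]
ee_pos: [0.5033, 0.0338, 0.164]
ft_force: [0.5, 0.7, -1.4]
```

```bash
for i in 1; do python3 -m jog '[[0,-0.001,0,0,0,0],[0,0,0,0,0,0]]'; python3 -m jog '[[0,-0.001,0,0,0,0],[0,0,0,0,0,0]]'; python3 -m jog '[[0,-0.001,0,0,0,0],[0,0,0,0,0,0]]';done | grep -E "ee_pos|ft"
```

```text
ee_pos: [0.5033, 0.0338, 0.1651]
ft_force: [0.2, -0.1, -1.5]
ee_pos: [0.5033, 0.0338, 0.1662]
ft_force: [-0.0, -0.4, -0.3]
ee_pos: [0.5032, 0.0338, 0.1673]
ft_force: [-0.9, -0.4, -1.5]
```

```bash
python3 - <<'E'
from bench import r;from h import *
c=r.camera('side');P=cloud(c)
cv2.imwrite('pics/c4.png',cv2.resize(c['image'][160:210,305:375,::-1],(770,550),interpolation=cv2.INTER_CUBIC))
m=red(c);v,u=np.where(m[160:200,300:340]);print(v.min()+160,v.max()+160,np.median(P[182:187,312:328,2]))
t=r.camera('top');print(np.median(cloud(t)[198:205,269:273,2]))
E
```

```text
175 186 0.18998739195458358
0.1892157204185156
```

View pics/c4.png

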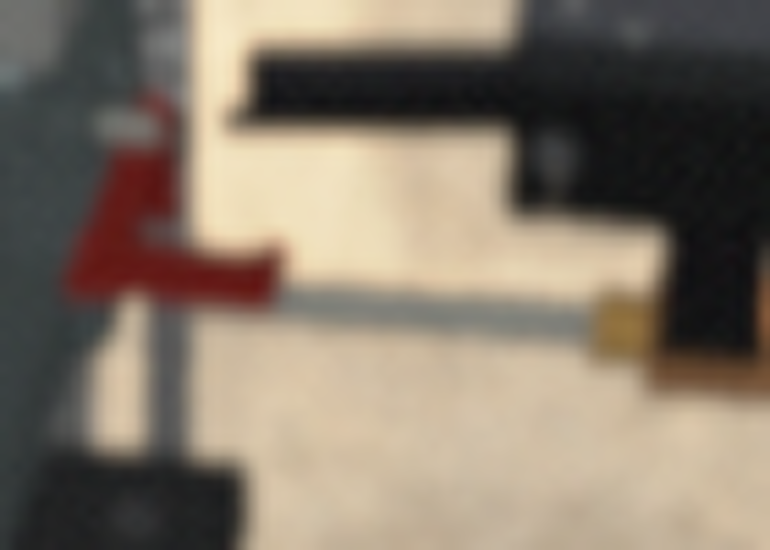

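```bash
for i in 1; do python3 -m jog '[[0,-0.001,0,0,0,0],[0,0,0,0,0,0]]'; python3 -m jog '[[0,-0.001,0,0,0,0],[0,0,0,0,0,0]]'; python3 -m jog '[[0,-0.001,0,0,0,0],[0,0,0,0,0,0]]';done | grep -E "ee_pos|ft"
```

```text
ee_pos: [0.5031, 0.0338, 0.1681]
ft_force: [-0.4, -0.3, -1.3]
ee_pos: [0.503, 0.0338, 0.169]
ft_force: [0.5, 0.2, -1.4]
ee_pos: [0.503, 0.0337, 0.17]
ft_force: [0.4, -0.2, -1.9]
```

```bash
for i in 1; do python3 -m jog '[[0,-0.001,0,0,0,0],[0,0,0,0,0,0]]'; python3 -m jog '[[0,-0.001,0,0,0,0],[0,0,0,0,0,0]]';done | grep -E "ee_pos|ft"
python3 - <<'E'
from bench import r;from h import *
for k in range(3):
    t=r.camera('top');print(np.median(cloud(t)[198:205,269:273,2]),r.read_state()['ft_force'],r.read_state()['torque'],r.read_state()['ee_pos'])
c=r.camera('side');m=red(c);v,u=np.where(m[160:200,300:340]);print(v.min()+160,v.max()+160,np.median(cloud(c)[182:187,312:328,2]))
E
```

```text
ee_pos: [0.5029, 0.0337, 0.171]
ft_force: [1.4, 0.3, -2.8]
ee_pos: [0.5029, 0.0336, 0.172]
ft_force: [1.2, 0.7, -3.2]
0.18908626394716666 [ 0.51657377 -0.59539131 -2.46775731] [ 0.01504389 -0.06056204  0.00865449] [0.50282109 0.03364875 0.17183322]
0.18881746481696 [ 1.55852501  0.1416233  -2.35801384] [ 0.00075938 -0.04633031 -0.03219158] [0.50281695 0.03364443 0.17180521]
0.18973195813308819 [ 1.19235653  0.65132967 -3.44345663] [ 0.02394574 -0.07988237 -0.01930988] [0.50284775 0.03362744 0.17181049]
175 186 0.19032076407691365
```

```bash
for i in 1; do python3 -m jog '[[0,-0.001,0,0,0,0],[0,0,0,0,0,0]]'; python3 -m jog '[[0,-0.001,0,0,0,0],[0,0,0,0,0,0]]';done | grep -E "ee_pos|ft"
python3 - <<'E'
from bench import r;from h import *
for k in range(2):
    t=r.camera('top');print(np.median(cloud(t)[198:205,269:273,2]),r.read_state()['ft_force'],r.read_state()['torque'],r.read_state()['ee_pos'])
c=r.camera('side');m=red(c);v,u=np.where(m[160:200,300:340]);print(v.min()+160,v.max()+160,np.median(cloud(c)[182:187,312:328,2]))
E
```

```text
ee_pos: [0.5028, 0.0336, 0.1728]
ft_force: [0.5, -0.3, -3.4]
ee_pos: [0.5027, 0.0336, 0.1738]
ft_force: [1.6, -0.1, -3.4]
0.18941147020669505 [ 2.18902546 -0.14493514 -2.39397263] [ 0.01896817 -0.10065873  0.01987742] [0.50275168 0.03354821 0.17368522]
0.18936201928669694 [ 1.18921429 -0.64001614 -4.79876423] [ 0.02455968 -0.0801872   0.01872357] [0.50274385 0.03356199 0.17365595]
174 186 0.19086063891189067
```

```bash
for i in 1; do python3 -m jog '[[0,-0.001,0,0,0,0],[0,0,0,0,0,0]]'; python3 -m jog '[[0,-0.001,0,0,0,0],[0,0,0,0,0,0]]';done | grep -E "ee_pos|ft"
python3 - <<'E'
from bench import r;from h import *
t=r.camera('top');print(np.median(cloud(t)[198:205,269:273,2]),r.read_state()['ft_force'],r.read_state()['torque'])
c=r.camera('side');m=red(c);v,u=np.where(m[160:200,300:340]);print(v.min()+160,v.max()+160,np.median(cloud(c)[182:187,312:328,2]))
cv2.imwrite('pics/c5.png',cv2.resize(c['image'][160:210,305:375,::-1],(770,550),interpolation=cv2.INTER_CUBIC))
E
```

```text
ee_pos: [0.5027, 0.0335, 0.1746]
ft_force: [1.8, 0.8, -3.3]
ee_pos: [0.5026, 0.0335, 0.1756]
ft_force: [2.3, 0.1, -4.5]
0.19022985766740425 [ 1.43826069 -0.83523543 -3.81356256] [-0.04686615 -0.20731535  0.02168942]
175 186 0.19109349234232112
```

View pics/c5.png

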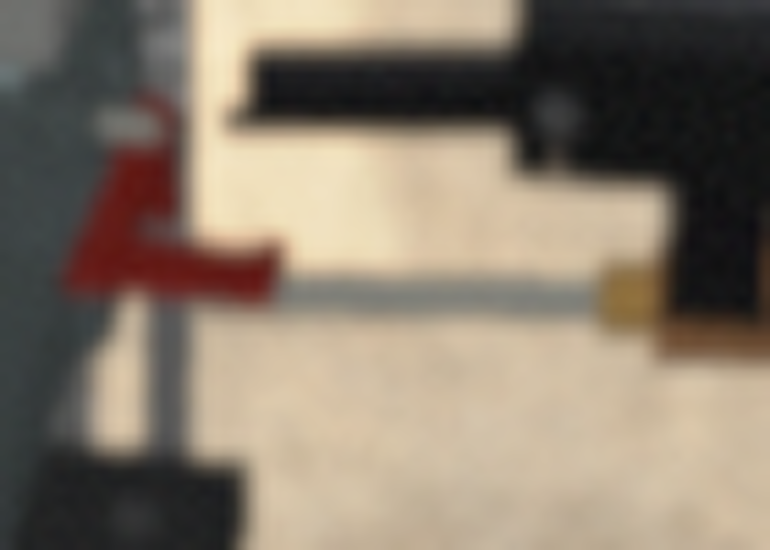

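```bash
python3 -m jog '[[0,0.005,0,0,0,0],[0,0.005,0,0,0,0],[-0.015,0,0,0,0,0],[-0.025,0,0,0,0,0],[-0.025,0,0,0,0,0],[-0.015,0,0,0,0,0],[0,0,0,0,0,0]]'
python3 -c "
from bench import r;from h import *
print(r.read_state()['joint_positions'].round(2))"
python3 -m jog '[[0,0,0,-7,0,0],[0,0,0,-7,0,0],[0,0,0,0,0,0]]'
python3 -c "
from bench import r;from h import *
s=r.read_state();print(s['joint_positions'].round(2));print(Ro.from_quat(s['eef_rot']).as_matrix().round(3))"
```

```text
time: 15.68
ee_pos: [0.4209, 0.0467, 0.163]
eef_rot: [-0.705, 0.059, -0.056, 0.705]
ft_force: [0.4, 0.2, -1.2]
width: 0.0197
[-0.6  -0.11  0.36  2.03  0.04  1.22  1.15]
time: 15.93
ee_pos: [0.4221, 0.0454, 0.1643]
eef_rot: [0.787, -0.065, 0.052, -0.611]
ft_force: [0.1, 2.3, -2.2]
width: 0.0197
[-0.66 -0.01  0.26  1.96  0.22  1.33  0.93]
[[ 0.986 -0.039  0.161]
 [-0.166 -0.244  0.956]
 [ 0.002 -0.969 -0.247]]
```

```bash
python3 -m jog '[[0,0,0,-7,0,0],[0,0,0,-7,0,0],[0,0,0,-7,0,0],[0,0,0,-7,0,0],[0,0,0,0,0,0]]'
python3 -c "
from bench import r;from h import *
s=r.read_state();print(s['joint_positions'].round(2));print(Ro.from_quat(s['eef_rot']).as_matrix().round(3))"
python3 -m jog '[[0,0,0,-7,0,0],[0,0,0,-7,0,0],[0,0,0,-7,0,0],[0,0,0,0,0,0],[0,0,0,0,0,0]]'
python3 -c "
from bench import r;from h import *
s=r.read_state();print(s['joint_positions'].round(2));print(Ro.from_quat(s['eef_rot']).as_matrix().round(3))"
```

```text
time: 16.35
ee_pos: [0.426, 0.0468, 0.1641]
eef_rot: [0.913, -0.075, 0.036, -0.399]
ft_force: [-0.8, 1.3, -2.5]
width: 0.0198
[-0.8   0.29  0.17  1.82  0.46  1.6   0.66]
[[ 0.986 -0.109  0.126]
 [-0.167 -0.671  0.723]
 [ 0.006 -0.734 -0.679]]
time: 16.77
ee_pos: [0.4285, 0.0472, 0.1605]
eef_rot: [0.97, -0.082, 0.02, -0.227]
ft_force: [0.3, -0.7, -0.4]
width: 0.0196
[-0.88  0.56  0.18  1.72  0.56  1.78  0.57]
[[ 0.986 -0.151  0.076]
 [-0.169 -0.883  0.438]
 [ 0.001 -0.444 -0.896]]
```

```bash
python3 -m jog '[[0,0,0,-7,0,0],[0,0,0,-6,0,0],[0,0,0,0,0,0],[0,0,0,0,0,0]]'
python3 - <<'E'
from bench import r;from h import *;import pickle
s=r.read_state();print(s['joint_positions'].round(2));print(Ro.from_quat(s['eef_rot']).as_matrix().round(3))
ims=[]
for n,(a,b,d,e) in dict(top=(175,275,225,325),side=(140,240,290,390)).items():
    c=r.camera(n);pickle.dump(c,open(n+'4.pkl','wb'));ims.append(cv2.resize(c['image'][a:b,d:e,::-1],(400,400),interpolation=cv2.INTER_CUBIC))
cv2.imwrite('pics/c6.png',np.hstack(ims))
E
```

```text
time: 17.1
ee_pos: [0.4307, 0.0448, 0.1629]
eef_rot: [0.988, -0.088, 0.013, -0.125]
ft_force: [1.3, -0.2, -1.5]
width: 0.02
[-0.91  0.71  0.2   1.67  0.61  1.89  0.54]
[[ 0.984 -0.171  0.049]
 [-0.177 -0.953  0.245]
 [ 0.005 -0.249 -0.968]]
```

View pics/c6.png

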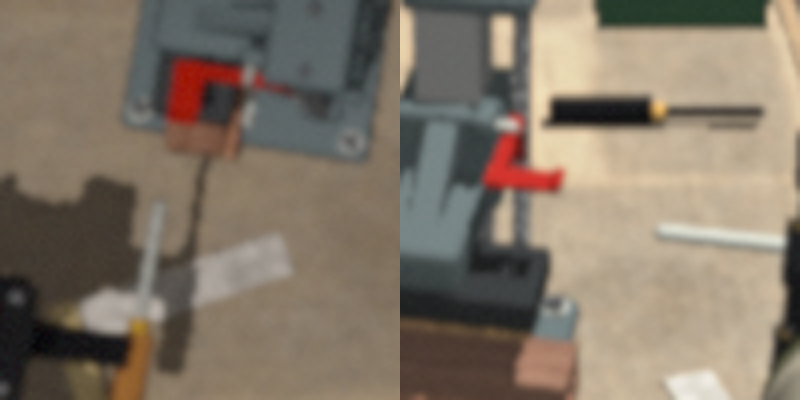

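```bash
python3 - <<'E'
import pickle;from h import *
t=pickle.load(open('top4.pkl','rb'));s=pickle.load(open('side4.pkl','rb'))
T=tri([(t,264.75,226.3),(s,354.3,197.9)])
# plane through side rod line, intersect top ray at ferrule end
ray=lambda c,u,v:(-c['R'].T@c['t'],c['R'].T@np.linalg.solve(c['K'],[u,v,1]))
o,a=ray(s,354.3,197.9);_,b=ray(s,385,200.9);n=np.cross(a,b)
p,d=ray(t,260.3,255.5);X=p+d*((o-p)@n)/(d@n);print('ferr',X);w=T-X;print(np.linalg.norm(w),'pitch',np.degrees(np.arcsin(w[2]/np.linalg.norm(w))),'yaw',np.degrees(np.arctan2(w[1],w[0])))
g=cv2.cvtColor(s['image'],cv2.COLOR_RGB2GRAY)
for u in range(352,386,3):
    col=g[190:210,u].astype(float);bg=np.median(col);wt=np.clip(col-bg-5,0,None);print(u,round((wt*np.arange(190,210)).sum()/wt.sum(),2),end='; ')
P=cloud(s)
print();print([P[198:201,u].round(3).tolist()[1] for u in range(358,384,5)])
E
```

```text
[0.5354 0.041  0.1657] res mm [np.float64(1.6), np.float64(1.6)]
ferr [0.45305278 0.05426187 0.16512569]
0.08338776978990567 pitch 0.4098591853699921 yaw -9.117890672001508
352 nan; 355 196.1; 358 196.53; 361 196.89; 364 197.15; 367 197.07; 370 197.83; 373 198.24; 376 198.51; 379 198.83; 382 199.07; 385 196.97; 
[[0.529, 0.046, 0.166], [0.519, 0.049, 0.169], [0.508, 0.05, 0.169], [0.497, 0.051, 0.17], [0.486, 0.054, 0.172], [0.475, 0.053, 0.172]]<stdin>:10: RuntimeWarning: invalid value encountered in scalar divide
```

```bash
python3 -m jog '[[0.004,0.005,-0.001,0,0,0],[0.012,0.005,-0.0015,0,0,0],[0.014,0,0,0,0,0],[0.014,0,0,0,0,0],[0.014,0,0,0,0,0],[0.008,0,0,0,0,0],[0,0,0,0,0,0],[0,0,0,0,0,0]]'
python3 - <<'E'
from bench import r;from h import *;import pickle
s=r.read_state();M=Ro.from_quat(s['eef_rot']).as_matrix();print(s['joint_positions'].round(2),s['ft_force']);print(M.round(3))
d=s['ee_pos']-np.array([.4307,.0448,.1629]);print('moved fwd,right,up mm',1e3*np.array([d@[.985,-.165,0],d@[-.165,-.985,0],d[2]]))
E
```

```text
time: 17.87
ee_pos: [0.5017, 0.0151, 0.172]
eef_rot: [0.986, -0.091, 0.022, -0.138]
ft_force: [-0.7, 0.1, -0.9]
width: 0.0198
[-0.82  0.75  0.24  1.55  0.68  1.86  0.65] [-0.68669468  0.10410888 -0.94304363]
[[ 0.982 -0.173  0.068]
 [-0.185 -0.945  0.268]
 [ 0.018 -0.276 -0.961]]
moved fwd,right,up mm [74.87337983 17.54391673  9.09937746]
```

```bash
python3 -m jog '[[-0.002,-0.003,0.003,0,-0.5,0],[-0.002,-0.003,0.003,0,-0.5,0],[0,0,0,0,0,0]]'
python3 - <<'E'
from bench import r;from h import *;import pickle
s=r.read_state();M=Ro.from_quat(s['eef_rot']).as_matrix();print(M.round(3))
d=s['ee_pos']-np.array([.4307,.0448,.1629]);print('moved fwd,right,up mm',1e3*np.array([d@[.985,-.165,0],d@[-.165,-.985,0],d[2]]))
for n in('top','side'):pickle.dump(r.camera(n),open(n+'5.pkl','wb'))
t=pickle.load(open('top5.pkl','rb'));print(cv2.cvtColor(t['image'],cv2.COLOR_RGB2GRAY)[202:222,258:284]);print(red(t)[202:208,258:284].astype(int))
c=pickle.load(open('side5.pkl','rb'));print(cv2.cvtColor(c['image'],cv2.COLOR_RGB2GRAY)[182:200,316:340]);print(cloud(c)[186:194,332:350:4,2].round(3))
E
```

```text
time: 18.12
ee_pos: [0.4982, 0.0237, 0.1679]
eef_rot: [0.986, -0.09, 0.012, -0.14]
ft_force: [0.2, 0.7, -1.2]
width: 0.0201
[[ 0.984 -0.174  0.049]
 [-0.181 -0.945  0.273]
 [-0.001 -0.278 -0.961]]
moved fwd,right,up mm [69.92149549  9.66007964  4.99006831]
[[ 53  49  52  60  60  54  50  51  58  62  61  63  65  65  61  62  54  46
   45  49  56  55  57  57  52  59]
 [ 59  56  56  61  59  52  48  55  60  61  57  63  63  62  58  57  47  46
   46  53  55  55  57  53  57  70]
 [ 61  63  63  60  57  51  53  62  72  73  65  68  70  72  64  60  55  44
   45  48  53  52  54  55  61  78]
 [ 57  61  59  57  52  47  57  73  86  86  86  89  96  93  85  75  70  59
   49  44  47  50  52  52  65  84]
 [ 51  53  52  51  46  47  56  73  88  96 100 107 118 118 104  91  87  74
   55  44  49  58  60  62  75  91]
 [ 53  54  53  46  48  49  55  69  87  98 106 120 134 133 118 102  95  83
   61  51  61  73  72  74  88  97]
 [ 57  57  55  54  55  54  57  67  86  99 109 126 141 140 124 106  98  82
   63  56  69  81  80  84  97 102]
 [ 60  60  58  59  58  58  62  74  90  99 111 126 141 139 121 106  97  83
   64 
[... 3092 characters left out ...]
 126 108 108 121 147 170 179 179 179 182 188 189 188 189 189 186
  185 183 181 184 182 181]
 [184 164 129 105 107 128 149 169 179 178 179 182 185 188 185 186 188 186
  186 185 184 183 183 181]
 [185 166 127  97 103 129 151 171 180 180 181 184 187 186 183 182 186 186
  186 186 186 186 185 182]
 [177 157 119  92  98 124 149 172 181 181 183 184 187 185 182 179 182 185
  186 185 186 185 184 183]]
[[ 0.002  0.    -0.    -0.001  0.   ]
 [ 0.    -0.001 -0.001 -0.    -0.001]
 [ 0.     0.001 -0.    -0.002  0.   ]
 [ 0.176 -0.003 -0.003 -0.001 -0.001]
 [ 0.176  0.178  0.176  0.178 -0.   ]
 [ 0.175  0.175  0.176  0.177  0.177]
 [ 0.17   0.173  0.174  0.175  0.175]
 [-0.     0.17   0.171  0.172  0.174]]
```

```bash
for i in 1; do python3 -m jog '[[0,-0.0006,-0.002,0,0,0],[0,0,0,0,0,0]]'; python3 -m jog '[[0,-0.0003,-0.001,0,0,0],[0,0,0,0,0,0]]';  python3 -m jog '[[0,-0.0003,-0.001,0,0,0],[0,0,0,0,0,0]]';python3 -m jog '[[0,-0.0003,-0.001,0,0,0],[0,0,0,0,0,0]]';done | grep -E "ee_pos|ft"
```

```text
ee_pos: [0.4981, 0.0236, 0.1703]
ft_force: [0.4, -0.2, -0.3]
ee_pos: [0.4981, 0.0237, 0.1715]
ft_force: [0.2, -0.7, -0.1]
ee_pos: [0.4981, 0.0237, 0.1727]
ft_force: [-0.1, 0.3, -0.5]
ee_pos: [0.4981, 0.0236, 0.1739]
ft_force: [-0.4, 0.4, -1.1]
```

```bash
for i in 1; do python3 -m jog '[[0,-0.0003,-0.001,0,0,0],[0,0,0,0,0,0]]'; python3 -m jog '[[0,-0.0003,-0.001,0,0,0],[0,0,0,0,0,0]]';  python3 -m jog '[[0,-0.0003,-0.001,0,0,0],[0,0,0,0,0,0]]';done | grep -E "ee_pos|ft"
python3 -c "
from bench import r;from h import *
for k in range(3):
    t=r.camera('top');s=r.read_state();print(np.median(cloud(t)[198:204,269:273,2]),s['ft_force'],s['torque'],s['ee_pos'])"
```

```text
ee_pos: [0.4981, 0.0236, 0.1751]
ft_force: [0.4, 0.2, -1.1]
ee_pos: [0.4981, 0.0236, 0.1763]
ft_force: [0.7, 0.2, -1.0]
ee_pos: [0.4981, 0.0236, 0.1774]
ft_force: [-0.6, -0.4, -0.9]
0.18809429919385612 [-0.92386279 -0.06285182 -1.72667448] [ 1.30672032 -0.19153953 -0.00675042] [0.49804322 0.02354716 0.17731126]
0.18855263175874515 [-0.47042051 -0.05781716 -1.31504768] [ 1.37840921 -0.20549994 -0.00533608] [0.49801723 0.02355871 0.17724758]
0.1887134778287841 [-0.66158377  0.31351343 -1.29112794] [ 1.3422137  -0.20079125 -0.02369797] [0.49801576 0.02355999 0.17720844]
```

```bash
for i in 1; do python3 -m jog '[[0,-0.0003,-0.001,0,0,0],[0,0,0,0,0,0]]'; python3 -m jog '[[0,-0.0003,-0.001,0,0,0],[0,0,0,0,0,0]]';  python3 -m jog '[[0,-0.0003,-0.001,0,0,0],[0,0,0,0,0,0]]';done | grep -E "ee_pos|ft"
python3 -c "
from bench import r;from h import *
for k in range(3):
    t=r.camera('top');s=r.read_state();print(np.median(cloud(t)[198:204,269:273,2]),s['ft_force'],s['torque'],s['ee_pos'])"
```

```text
ee_pos: [0.4979, 0.0236, 0.1782]
ft_force: [0.3, 0.5, -1.6]
ee_pos: [0.4979, 0.0237, 0.179]
ft_force: [-0.4, 0.7, -2.1]
ee_pos: [0.4979, 0.0239, 0.1798]
ft_force: [1.6, -0.2, -2.1]
0.19002665792629717 [ 0.60591675  1.04129204 -3.30536825] [ 1.81007882 -0.19991488  0.1936176 ] [0.49793096 0.02388885 0.17968494]
0.18782996113165196 [ 0.67150444 -0.71981705 -3.23967566] [ 1.70957848 -0.17682158  0.11457425] [0.49791797 0.02383664 0.17969731]
0.18879726340667935 [ 0.40996594 -0.17963635 -2.45419282] [ 1.72557096 -0.13582548  0.18438478] [0.49790889 0.02380995 0.17970722]
```

```bash
for i in 1; do python3 -m jog '[[0,-0.0003,-0.001,0,0,0],[0,-0.0003,-0.001,0,0,0]]'; python3 -m jog '[[0,-0.0003,-0.001,0,0,0],[0,0,0,0,0,0]]';done | grep -E "ee_pos|ft"
python3 -c "
from bench import r;from h import *
for k in range(3):
    t=r.camera('top');s=r.read_state();print(np.median(cloud(t)[198:204,269:273,2]),s['ft_force'],s['torque'],s['ee_pos'])
c=r.camera('side');g=red(c);v,u=np.where(g[160:200,300:340]);print(v.min()+160,v.max()+160,np.median(cloud(c)[182:187,312:328,2]))"
```

```text
ee_pos: [0.4979, 0.0239, 0.1814]
ft_force: [0.7, -0.2, -5.2]
ee_pos: [0.4979, 0.0241, 0.1822]
ft_force: [1.2, -0.9, -5.2]
0.18891304119284075 [ 1.1520742   0.9887674  -4.27411223] [ 2.17321004 -0.13416872  0.20780905] [0.49789826 0.02410967 0.18212512]
0.18959030358927503 [ 0.01590022  0.38744703 -4.77550542] [ 2.24842934 -0.09296095  0.27474369] [0.49790379 0.02409338 0.1821573 ]
0.19013585511552622 [ 2.44112016 -0.71200024 -3.90581777] [ 2.23831207 -0.06750967  0.32388915] [0.49788613 0.02405903 0.18214329]
174 186 0.19109518085783034
```

```bash
cat > chk.py <<'E'
from bench import r;from h import *
f=[];
c=r.camera('side');f.append(r.read_state()['ft_force'][2]);t=r.camera('top');s=r.read_state();f.append(s['ft_force'][2])
P=cloud(c);g=red(c);v,u=np.where(g[160:215,300:340]);v+=160;u+=300
q=P[v,u];q=q[(q[:,0]<.63)&(q[:,0]>.585)&(q[:,1]>.005)&(q[:,1]<.04)]
T=cloud(t);g=red(t);vt,ut=np.where(g[185:215,260:280]);w=T[vt+185,ut+260];w=w[(w[:,2]>.15)&(w[:,2]<.21)]
print('time',round(s['time'],2),'z',s['ee_pos'].round(4),'Fz',np.round(f,1),'tq',s['torque'].round(2),'tabtop side',np.percentile(q[:,2],[20,50,80]).round(4),len(q),'top',np.median(w[:,2]).round(4),len(w),'platen',np.round(np.median(P[212:222,310:318,2]),4))
E
for i in 1; do python3 -m jog '[[0,-0.0003,-0.001,0,0,0],[0,-0.0003,-0.001,0,0,0]]'; done | grep -E "ee_pos|ft";python3 chk.py
```

```text
ee_pos: [0.4979, 0.0241, 0.184]
ft_force: [1.5, -0.3, -6.3]
time 20.98 z [0.4979 0.0241 0.1841] Fz [-5.2 -5.4] tq [ 2.36 -0.06  0.31] tabtop side [0.1916 0.1925 0.1932] 71 top 0.1908 115 platen 0.1212
```

```bash
python3 -m jog '[[0,-0.0003,-0.001,0,0,0],[0,-0.0003,-0.001,0,0,0]]'| grep -E "ee_pos|ft";python3 chk.py
```

```text
ee_pos: [0.4979, 0.0241, 0.1861]
ft_force: [1.3, 0.5, -5.5]
time 21.25 z [0.4979 0.0241 0.1862] Fz [-4.7 -5.6] tq [ 2.32 -0.13  0.31] tabtop side [0.194  0.195  0.1958] 67 top 0.1935 117 platen 0.1205
```

```bash
python3 -m jog '[[0,-0.0003,-0.001,0,0,0]]'| grep -E "ee_pos|ft";python3 chk.py
```

```text
ee_pos: [0.4978, 0.024, 0.1874]
ft_force: [0.3, 0.7, -2.9]
time 21.43 z [0.4979 0.0239 0.188 ] Fz [-1.9 -2.1] tq [ 1.57 -0.22  0.01] tabtop side [0.1981 0.1993 0.2003] 59 top 0.1975 117 platen 0.1206
```

```bash
python3 -m jog '[[0,0.0002,0.0006,0,0,0],[0,0.0002,0.0006,0,0,0],[0,0.0002,0.0006,0,0,0]]'| grep -E "time|ee_pos|ft";python3 chk.py
```

```text
time: 21.68
ee_pos: [0.4977, 0.0234, 0.1869]
ft_force: [0.0, 0.2, -2.2]
time 21.78 z [0.4977 0.0235 0.1867] Fz [-3.6 -2.9] tq [ 1.7  -0.13  0.  ] tabtop side [0.1977 0.1992 0.2004] 56 top 0.1967 115 platen 0.12
```

```bash
python3 -m jog '[[0,0.0002,0.0008,0,0,0],[0,0.0002,0.0008,0,0,0],[0,0.0002,0.0008,0,0,0]]'| grep -E "time|ee_pos|ft";python3 chk.py
```

```text
time: 22.03
ee_pos: [0.4978, 0.0236, 0.1842]
ft_force: [0.1, -0.5, -2.2]
time 22.13 z [0.4977 0.0236 0.1841] Fz [-2.  -3.9] tq [ 1.74 -0.18  0.04] tabtop side [0.1954 0.1965 0.1975] 57 top 0.1942 117 platen 0.1192
```

```bash
cat >> chk.py <<'E'
import pickle
z0=np.median(cloud(pickle.load(open('top4.pkl','rb')))[175:188,262:285,2]);print('carriage sunk mm',1e3*(z0-np.median(T[175:188,262:285,2])).round(4), z0)
z0=np.median(cloud(pickle.load(open('side4.pkl','rb')))[178:200,300:308,2]);print('side carr sunk mm',1e3*(z0-np.median(P[178:200,300:308,2])).round(4), z0)
E
python3 -m jog '[[0,0.0002,0.0007,0,0,0],[0,0.0002,0.0007,0,0,0]]'| grep -E "time|ee_pos|ft";python3 chk.py
```

```text
time: 22.3
ee_pos: [0.4978, 0.0236, 0.1826]
ft_force: [0.3, -0.2, -3.0]
time 22.4 z [0.4978 0.0236 0.1825] Fz [-1.7 -2.9] tq [ 1.76 -0.18  0.  ] tabtop side [0.194  0.1948 0.1961] 55 top 0.192 116 platen 0.1185
carriage sunk mm 7.6 0.15544653318729423
side carr sunk mm 5.5 0.15697424608866717
```

```bash
python3 -m jog '[[0,0.0002,0.0008,0,0,0],[0,0.0002,0.0008,0,0,0],[0,0.0002,0.0007,0,0,0],[0,0.0002,0.0007,0,0,0]]'| grep -E "time|ee_pos|ft";python3 chk.py
```

```text
time: 22.73
ee_pos: [0.4978, 0.0237, 0.1793]
ft_force: [-0.0, -0.5, -1.3]
time 22.83 z [0.4978 0.0237 0.1792] Fz [-3.  -3.2] tq [ 1.71 -0.18  0.02] tabtop side [0.1908 0.1921 0.1929] 58 top 0.1888 117 platen 0.1161
carriage sunk mm 10.4 0.15544653318729423
side carr sunk mm 8.1 0.15697424608866717
```

```bash
python3 -m jog '[[0,0.0002,0.0007,0,0,0],[0,0.0002,0.0006,0,0,0],[0,0.0002,0.0006,0,0,0],[0,0.0002,0.0006,0,0,0],[0,0.0002,0.0007,0,0,0]]'| grep -E "time|ee_pos|ft";python3 chk.py
```

```text
time: 23.25
ee_pos: [0.4978, 0.0236, 0.1757]
ft_force: [-0.6, -1.1, -1.7]
time 23.35 z [0.4978 0.0236 0.1756] Fz [-1.9 -2.6] tq [ 1.71 -0.2   0.03] tabtop side [0.1872 0.1884 0.1893] 56 top 0.1856 115 platen 0.1128
carriage sunk mm 13.799999999999999 0.15544653318729423
side carr sunk mm 8.4 0.15697424608866717
```

```bash
python3 -m jog '[[0,0.0002,0.0007,0,0,0],[0,0.0002,0.0006,0,0,0],[0,0.0002,0.0006,0,0,0],[0,0.0002,0.0006,0,0,0],[0,0.0002,0.0006,0,0,0]]'| grep -E "time|ee_pos|ft";python3 chk.py
```

```text
time: 23.77
ee_pos: [0.4978, 0.0235, 0.1721]
ft_force: [-0.6, -0.6, -2.7]
time 23.87 z [0.4978 0.0235 0.172 ] Fz [-1.4 -3.2] tq [ 1.72 -0.17  0.01] tabtop side [0.1836 0.1844 0.186 ] 54 top 0.1819 116 platen 0.1097
carriage sunk mm 17.9 0.15544653318729423
side carr sunk mm 7.8 0.15697424608866717
```

```bash
python3 -m jog '[[0,0.0002,0.0007,0,0,0],[0,0.0002,0.0006,0,0,0],[0,0.0002,0.0006,0,0,0],[0,0.0002,0.0006,0,0,0],[0,0.0002,0.0006,0,0,0]]'| grep -E "time|ee_pos|ft";python3 chk.py
```

```text
time: 24.28
ee_pos: [0.4978, 0.0235, 0.1685]
ft_force: [0.5, 0.5, -1.6]
time 24.38 z [0.4977 0.0235 0.1684] Fz [-2.7 -2.5] tq [ 1.77 -0.2   0.  ] tabtop side [0.1799 0.1808 0.1815] 56 top 0.1781 108 platen 0.1062
carriage sunk mm 21.4 0.15544653318729423
side carr sunk mm 9.5 0.15697424608866717
```

```bash
python3 -m jog '[[0,0.0002,0.0007,0,0,0],[0,0.0002,0.0006,0,0,0],[0,0.0002,0.0006,0,0,0],[0,0.0002,0.0006,0,0,0],[0,0.0002,0.0006,0,0,0]]'| grep -E "time|ee_pos|ft";python3 chk.py
```

```text
time: 24.8
ee_pos: [0.4977, 0.0234, 0.165]
ft_force: [-0.3, 0.3, -1.6]
time 24.9 z [0.4977 0.0234 0.1649] Fz [-1.5 -2.5] tq [ 1.74 -0.2   0.01] tabtop side [0.1765 0.1774 0.1782] 56 top 0.1749 108 platen 0.1025
carriage sunk mm 25.0 0.15544653318729423
side carr sunk mm 9.5 0.15697424608866717
```

```bash
python3 -m jog '[[0,0.0002,0.0007,0,0,0],[0,0.0002,0.0006,0,0,0],[0,0.0002,0.0006,0,0,0],[0,0.0002,0.0006,0,0,0],[0,0.0002,0.0006,0,0,0]]'| grep -E "time|ee_pos|ft";python3 chk.py
```

```text
time: 25.32
ee_pos: [0.4977, 0.0233, 0.1614]
ft_force: [0.2, -0.7, -1.8]
time 25.42 z [0.4977 0.0233 0.1613] Fz [-2.2 -3.6] tq [ 1.8  -0.13  0.01] tabtop side [0.1728 0.1737 0.175 ] 56 top 0.1705 107 platen 0.099
carriage sunk mm 28.7 0.15544653318729423
side carr sunk mm 10.9 0.15697424608866717
```

```bash
python3 -m jog '[[0,0.0002,0.0007,0,0,0],[0,0.0002,0.0006,0,0,0],[0,0.0002,0.0006,0,0,0]]'| grep -E "time|ee_pos|ft";python3 chk.py
```

```text
time: 25.67
ee_pos: [0.4977, 0.0234, 0.1592]
ft_force: [0.1, -0.1, -1.4]
time 25.77 z [0.4977 0.0233 0.1591] Fz [-3.5 -2.4] tq [ 1.74 -0.2   0.06] tabtop side [0.1704 0.1718 0.1727] 57 top 0.1688 109 platen 0.0967
carriage sunk mm 31.2 0.15544653318729423
side carr sunk mm 11.1 0.15697424608866717
```

```bash
python3 -m jog '[[0,0.0002,0.0007,0,0,0],[0,0.0002,0.0006,0,0,0],[0,0.0002,0.0006,0,0,0]]'| grep -E "time|ee_pos|ft";python3 chk.py
```

```text
time: 26.02
ee_pos: [0.4977, 0.0234, 0.157]
ft_force: [0.0, -0.9, -3.1]
time 26.12 z [0.4977 0.0234 0.1569] Fz [-2.8 -2.5] tq [ 1.79 -0.16  0.04] tabtop side [0.1682 0.1692 0.1701] 55 top 0.1663 109 platen 0.0942
carriage sunk mm 33.6 0.15544653318729423
side carr sunk mm 11.799999999999999 0.15697424608866717
```

```bash
python3 -m jog '[[0,0.0002,0.0006,0,0,0],[0,0.0001,0.0004,0,0,0],[0,0,0,0,0,0]]'| grep -E "time|ee_pos|ft";python3 chk.py
```

```text
time: 26.37
ee_pos: [0.4977, 0.0234, 0.1557]
ft_force: [0.0, -0.4, -3.1]
time 26.47 z [0.4977 0.0233 0.1557] Fz [-2.4 -2.5] tq [ 1.71 -0.19  0.01] tabtop side [0.1663 0.1677 0.169 ] 55 top 0.1657 107 platen 0.0928
carriage sunk mm 34.8 0.15544653318729423
side carr sunk mm 12.4 0.15697424608866717
```

```bash
python3 -m jog '[[0,0,0,0,0,0],[0,0,0,0,0,0]]'| grep -E "time|ee_pos|ft";python3 chk.py
```

```text
time: 26.63
ee_pos: [0.4977, 0.0234, 0.1558]
ft_force: [0.8, 0.4, -2.4]
time 26.73 z [0.4977 0.0234 0.1558] Fz [-1.5 -3.8] tq [ 1.72 -0.22  0.01] tabtop side [0.1667 0.1677 0.1693] 56 top 0.1649 108 platen 0.0928
carriage sunk mm 34.8 0.15544653318729423
side carr sunk mm 12.0 0.15697424608866717
```

```bash
python3 -m jog '[[0,0,0,0,0,0],[0,0,0,0,0,0],[0,0.0005,0.002,0,0,0],[0,0.0005,0.002,0,0,0],[0,0.0008,0.003,0,0,0],[0,0.001,0.004,0,0,0],[0,0.001,0.004,0,0,0],[0,0,0,0,0,0]]'| grep -E "time|ee_pos|ft";python3 chk.py
```

```text
time: 27.4
ee_pos: [0.4978, 0.0238, 0.1393]
ft_force: [-0.1, 0.4, -1.1]
time 27.5 z [0.498  0.0238 0.1399] Fz [-0.6 -0.3] tq [ 1.35 -0.22 -0.  ] tabtop side [0.1568 0.1577 0.1583] 71 top 0.1558 106 platen 0.0926
carriage sunk mm 34.8 0.15544653318729423
side carr sunk mm 12.5 0.15697424608866717
```

```bash
python3 -m jog '[[-0.01,0,0,0,0,0],[-0.02,0,0,0,0,0],[-0.025,0,0,0,0,0],[-0.025,0,0,0,0,0],[-0.01,0,0,0,0,0],[0,0,0,0,0,0],[0,0,0,0,0,0]]'| grep -E "time|ee_pos|ft";python3 chk.py; python3 -c "
from bench import r;from h import *
s=r.read_state();print(s['joint_positions'].round(2));print(Ro.from_quat(s['eef_rot']).as_matrix().round(3))"
```

```text
time: 28.08
ee_pos: [0.4039, 0.0404, 0.141]
ft_force: [1.1, -0.0, -0.8]
time 28.18 z [0.4044 0.0402 0.1409] Fz [-0.7 -1.4] tq [ 1.35 -0.3   0.01] tabtop side [0.1562 0.1573 0.1583] 71 top 0.1552 108 platen 0.0928
carriage sunk mm 34.9 0.15544653318729423
side carr sunk mm 11.799999999999999 0.15697424608866717
[-0.91  0.69  0.18  1.74  0.57  1.84  0.49]
[[ 0.983 -0.174  0.053]
 [-0.182 -0.945  0.272]
 [ 0.003 -0.277 -0.961]]
```

```bash
python3 -m jog '[[0,0,0,7,0,0],[0,0,0,7,0,0],[0,0,0,7,0,0],[0,0,0,7,0,0],[0,0,0,7,0,0],[0,0,0,7,0,0],[0,0,0,7,0,0],[0,0,0,7,0,0],[0,0,0,7,0,0],[0,0,0,7,0,0],[0,0,0,0,0,0],[0,0,0,0,0,0]]'| grep -E "time|ee_pos|ft|wid"; python3 -c "
from bench import r;from h import *
s=r.read_state();print(s['joint_positions'].round(2));need(s,[.45,-.22,.15],0)"
```

```text
time: 29.18
ee_pos: [0.4167, 0.0326, 0.1437]
ft_force: [-1.2, -0.1, -0.9]
width: 0.0197
[-0.55 -0.11  0.3   2.07  0.09  1.18  1.09]
shift mm [  82.1    5.7 -241.2] rot [  2.6 -11.3   0.9] axes
 [[ 0.981  0.011  0.196]
 [-0.195 -0.046  0.98 ]
 [ 0.02  -0.999 -0.043]]
```

```bash
python3 -m jog '[[0.004,0,-0.028,2.6,0,0.9],[0.006,0,-0.034,0,0,0],[0.006,0,-0.034,0,0,0],[0.008,0,-0.034,0,0,0],[0.01,0,-0.034,0,0,0],[0.01,0,-0.034,0,0,0],[0.01,0,-0.025,0,0,0],[0,0,0,0,-5.5,0],[0,0,0,0,-5.5,0],[0,0,0,0,0,0],[0,0,0,0,0,0]]'| grep -E "time|ee_pos|ft|wid"; python3 - <<'E'
from bench import r;from h import *
s=r.read_state();print(s['joint_positions'].round(2));need(s,[.47,-.22,.05],0)
c=r.camera('side');cv2.imwrite('pics/c7.png',cv2.resize(c['image'][110:260,270:470,::-1],(800,600),interpolation=cv2.INTER_CUBIC))
E
```

```text
time: 30.1
ee_pos: [0.4272, -0.2116, 0.1455]
ft_force: [0.3, 0.4, -0.5]
width: 0.0197
[-0.3   0.03  0.67  1.94  0.01  1.18  1.94]
shift mm [44.1 95.  -6.4] rot [ 1.4  0.3 -0.9] axes
 [[ 1.    -0.015 -0.005]
 [ 0.005 -0.024  1.   ]
 [-0.015 -1.    -0.024]]
```

View pics/c7.png

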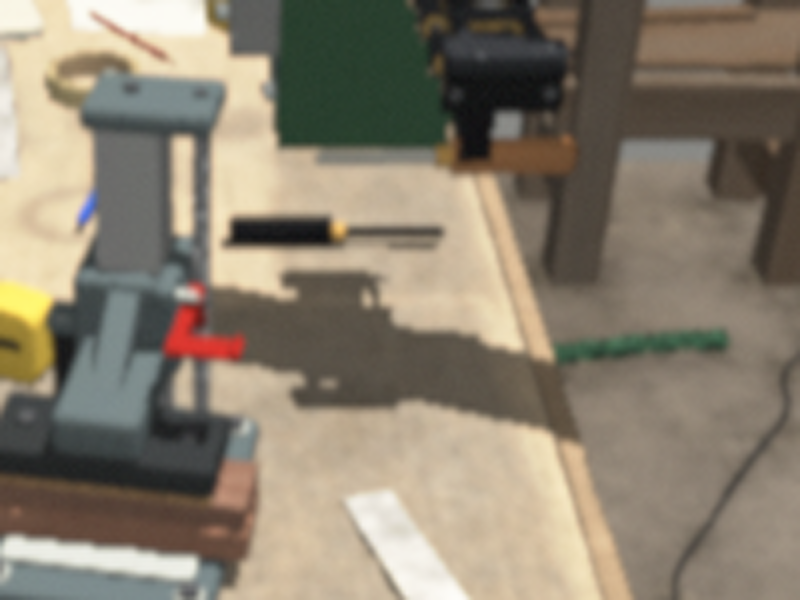

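```bash
python3 -m jog '[[0.02,0,-0.003,1.4,0,-0.9],[0.025,0,-0.003,0,0,0],[0.025,0.01,0,0,0,0],[0.004,0.025,0,0,0,0],[0,0.025,0,0,0,0],[0,0.025,0,0,0,0],[0,0.015,0,0,0,0],[0,0,0,0,0,0],[0,0,0,0,0,0]]'| grep -E "time|ee_pos|ft|wid"; python3 - <<'E'
from bench import r;from h import *
s=r.read_state();need(s,[.50,-.22,.0],0)
c=r.camera('side');P=cloud(c)
m=(P[...,0]>.42)&(P[...,0]<.66)&(P[...,1]>-.26)&(P[...,1]<-.17)&(P[...,2]>.012)&(P[...,2]<.08)
q=P[m]
for a in np.arange(.42,.66,.02):
    k=q[(q[:,0]>a)&(q[:,0]<a+.02)]
    if len(k)>3:print(a.round(2),len(k),np.percentile(k[:,2],[5,50,95]).round(3),np.median(k[:,1]).round(3))
E
```

```text
time: 30.9
ee_pos: [0.5079, -0.2096, 0.04]
ft_force: [0.5, -0.5, -0.3]
width: 0.0196
shift mm [ -7.7  40.  -10.5] rot [-0.1 -0.3 -0.2] axes
 [[ 1.    -0.003  0.005]
 [-0.005  0.001  1.   ]
 [-0.003 -1.     0.001]]
0.42 9 [0.054 0.059 0.066] -0.202
0.44 61 [0.049 0.063 0.069] -0.201
0.46 62 [0.049 0.063 0.068] -0.201
0.48 60 [0.048 0.062 0.07 ] -0.201
0.5 65 [0.049 0.067 0.08 ] -0.193
0.52 35 [0.052 0.059 0.066] -0.204
0.54 21 [0.053 0.058 0.061] -0.207
0.56 21 [0.053 0.058 0.061] -0.207
0.58 21 [0.054 0.057 0.061] -0.207
0.6 6 [0.054 0.056 0.059] -0.208
```

```bash
python3 -m jog '[[-0.004,0.012,-0.005,0,0,0],[0,0.012,0,0,0,0],[0,0.008,0,0,0,0],[0,0.003,0,0,0,0],[0,0,0,0,0,0]]'| grep -E "time|ee_pos|ft|wid"; python3 -m jog '[[0,0.002,0,0,0,0],[0,0.001,0,0,0,0],[0,0,0,0,0,0]]'| grep -E "ee_pos|ft"
```

```text
time: 31.37
ee_pos: [0.5057, -0.215, 0.0052]
ft_force: [0.1, -0.1, -1.0]
width: 0.0199
ee_pos: [0.5059, -0.2152, 0.0022]
ft_force: [0.4, -0.8, -0.1]
```

```bash
for k in 1; do python3 -m jog '[[0,0.0015,0,0,0,0],[0,0,0,0,0,0]]'; python3 -m jog '[[0,0.0015,0,0,0,0],[0,0,0,0,0,0]]'; python3 -m jog '[[0,0.0015,0,0,0,0],[0,0,0,0,0,0]]'; done| grep -E "ee_pos|ft"
```

```text
ee_pos: [0.5064, -0.2153, 0.001]
ft_force: [-1.0, -0.1, -1.8]
ee_pos: [0.5066, -0.2153, -0.0003]
ft_force: [-0.3, 0.4, -1.7]
ee_pos: [0.5068, -0.2153, -0.0018]
ft_force: [-0.8, 0.4, -0.9]
```

```bash
python3 -m jog '[[0,0.0015,0,0,0,0],[0,0,0,0,0,0]]'| grep -E "ee_pos|ft"; python3 -m jog '[[0,0,0,0,0,0],[0,0,0,0,0,0],[0,0,0,0,0,0],[0,0,0,0,0,0],[0,0,0,0,0,0],[0,0,0,0,0,0]]' 0.1 ; python3 -m jog '[[0,-0.005,0,0,0,0],[0,-0.015,0,0,0,0],[0,-0.025,0,0,0,0],[0,-0.03,0,0,0,0],[-0.02,-0.03,0,0,0,0],[-0.03,-0.03,0,0,0,0],[-0.03,-0.02,0,0,0,0],[0,0,0,0,0,0],[0,0,0,0,0,0],[0,0,0,0,0,0]]'
```

```text
ee_pos: [0.5068, -0.2153, -0.0034]
ft_force: [-0.6, 0.3, -1.8]
time: 32.78
ee_pos: [0.5073, -0.2155, -0.003]
eef_rot: [-0.707, 0.0, -0.004, 0.707]
ft_force: [0.3, 0.1, 0.2]
width: 0.0461
time: 33.62
ee_pos: [0.424, -0.216, 0.1615]
eef_rot: [-0.707, -0.001, -0.006, 0.708]
ft_force: [0.5, -0.3, 0.5]
width: 0.0478
```

```bash
python3 chk.py; python3 - <<'E'
from bench import r;from h import *;import pickle
def hit(c):return cloud(c)
c=r.camera('side');P=cloud(c)
m=(P[...,0]>.40)&(P[...,0]<.68)&(P[...,1]>-.26)&(P[...,1]<-.17)&(P[...,2]>.004)&(P[...,2]<.08);q=P[m]
for a in np.arange(.42,.66,.02):
    k=q[(q[:,0]>a)&(q[:,0]<a+.02)]
    if len(k)>3:print(a.round(2),len(k),np.percentile(k[:,2],[5,50,95]).round(3),np.median(k[:,1]).round(3))
# bystanders: yellow centroids and image differences, start vs now (top)
t0=pickle.load(open('top.pkl','rb'));t1=r.camera('top')
d=np.abs(t0['image'].astype(int)-t1['image']).max(2)
for n,(a,b,e,f) in dict(glue=(165,195,160,198),tape=(143,172,332,354),square=(232,290,236,300),boardsL=(190,216,255,300)).items():print(n,np.percentile(d[a:b,e:f],[50,90,99]))
for n,(a,b,e,f) in dict(glue=(165,195,160,198),tape=(143,172,332,354)).items():
  for t in(t0,t1):
    h=cv2.cvtColor(t['image'],cv2.COLOR_RGB2HSV)[a:b,e:f];v,u=np.where((h[...,1]>150)&(h[...,0]>18)&(h[...,0]<35));print(n,u.mean().round(2),v.mean().round(2),len(u))
s0=pickle.load(open('side.pkl','rb'));h=lambda x:cv2.cvtColor(x['image'],cv2.COLOR_RGB2HSV)
for x in(s0,c):
    k=h(x)[225:250,255:340];v,u=np.where(((k[...,0]<12)|(k[...,0]>172))&(k[...,1]>70));print('boards',u.mean().round(2),u.min(),u.max(),v.mean().round(2),len(u))
    k=h(x)[230:290,350:435];v,u=np.where((k[...,1]<25)&(k[...,2]>200));print('square',u.mean().round(2),v.mean().round(2),len(u))
E
```

```text
time 33.72 z [ 0.4241 -0.2157  0.1605] Fz [-1.4 -0.7] tq [-0.01  0.   -0.02] tabtop side [0.1565 0.1577 0.1587] 72 top 0.1561 109 platen 0.0928
carriage sunk mm 34.9 0.15544653318729423
side carr sunk mm 11.700000000000001 0.15697424608866717
0.42 10 [0.007 0.018 0.021] -0.208
0.44 55 [0.007 0.019 0.024] -0.206
0.46 52 [0.007 0.018 0.024] -0.207
0.48 54 [0.007 0.019 0.024] -0.207
0.5 53 [0.006 0.019 0.024] -0.206
0.52 35 [0.006 0.015 0.021] -0.211
0.54 22 [0.009 0.013 0.016] -0.214
0.56 18 [0.012 0.014 0.016] -0.214
0.58 21 [0.012 0.015 0.017] -0.213
0.6 6 [0.01  0.015 0.017] -0.214
glue [2. 4. 8.]
tape [1.   3.   6.63]
square [ 1.  3. 33.]
boardsL [ 3. 41. 61.]
glue 20.28 15.85 452
glue 20.26 15.77 455
tape 9.86 14.23 231
tape 9.86 14.19 230
boards 42.13 1 78 10.03 1510
square 25.43 24.22 558
boards 41.62 1 78 13.05 985
square 25.44 24.27 563
```

```bash
python3 -c "
from bench import r;print(r.close_job())"
```

```text
the job is handed in; nothing more can be done
None
```

The platen lies on the boards, the pawl has dropped back, and the release bar is flat on the worktop right of the press. I handed the job in at about 34 s of the 72 s allowed.

**How it went**
- **First grasp:** it held too high on the handle and slipped off when I lifted. The bar did not move. I grasped again lower down, with 60 N.
- **First lift under the tab:** the bar turned in the pads at about 2–3 N, with the tab barely raised. I backed out, rolled the gripper about 77° around the bar's axis and lifted again.
- **Release:** the pawl came free after a peak of about 4–5 N on the tab (readings scatter by about 1 N). I followed the carriage down at about 6.5 mm/s with 1–2 N on the tab.

**Last checks**
- **Carriage:** it sank about 35 mm and stopped while the bar still carried only about 1 N. It stayed at 34.8–34.9 mm after the bar was taken away.
- **Pawl:** the tab dropped about 10 mm when I lowered the bar.
- **Bar:** handle top is about 22 mm high and the rod is level. It is clear of the press, and the gripper is open and raised above it.
- **Bystanders:** the glue bottle, tape measure and try square have not shifted in the before and after images.

**Checks that disagreed or were weaker**
- **Side-view carriage reading:** it showed only about 12 mm of sinking, because its fixed image patch slid off the carriage. The top view and the tab height both support 35 mm.
- **Boards:** their outer extent in the side image is unchanged. Only part of them could be compared, because the lowered platen now covers or shades the rest.

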